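Push the cabinet sash up to its working height

ROBOT

A 6-joint arm with a two-finger parallel gripper is mounted at the origin on the work surface. World frame = base frame: x ahead of the robot, y to its left, z up, the work surface at z = 0. Lengths are in m, angles in rad, forces in N, time in s.
With the tool pointing down it reaches from about 0.35 to 0.775 m from the base axis. Payload 5.5 kg.
Tool frame: the origin (TCP) lies at the very end of the fingers, on their centre line; the grasp point (between the pads) lies 19 mm behind it; z points along the fingers, y is the direction in which the jaws open and shut (so a half turn about z gives the same grasp; the last joint's range is limited). The gripper opens to 85 mm and grips with 20 to 120 N. Pads are 22 mm wide; open, the fingers measure 114 mm over their backs; the gripper's body (76 mm by 85 mm) begins 54 mm behind the grasp point. The pads swing forward as they close: fully open they stand 13 mm farther back than shut.
Start: joints at [-1.245, 0.313, 0.046, 1.304, 0, 1.431], TCP at [0.258, -0.514, 0.231] pointing down, gripper open.
Joint ranges: [-2.76, 2.76], [-0.86, 1.69], [-1.03, 1.26], [-2.2, 2.34], [-1.47, 1.5], [-3.14, 3.14]. Speed limits (rad/s): [2.57, 2.57, 3.14, 3.14, 3.14, 3.14].

INTERFACE

Orientations are given as a unit quaternion [w, x, y, z].
In Python, from workcell import get_state, imaging, env, spotter gives the robot as it stands.
- The arm moves only by the tool play_rows, never from a script. Its argument "moves" is a list of rows, each an object with "claw": the finger opening in cm, from 0 to 8.54; "delta_pos": the shift along the tool's x, y, z in cm, a list of three; "twist": the turn about the tool's z in degrees. A call has 1 to 12 rows; each row is the pose to reach, as a shift and turn from the pose commanded when the call began, along the tool's axes at that moment; what a row does not reach only later rows make up. A row lasts 1/8 s, in which the tool goes at most 62.5 mm and 10.7 degrees, less where a joint would pass 70% of its speed; a pose out of reach is approached as far as the arm can. A call with a gripper value outside its range is refused whole. The fingers move at their own pace and stop on an object; "force" is the grip in N (left out, the last holds). Time passes only in rows, so rows that repeat a pose let the fingers close. It gives the time, the measured TCP pose, the force and the opening at its end, in the units of the state.
- get_state(): the state, without advancing time (a new reading comes with each control period).
- imaging.read_camera(name): name is "side" or "top"; returns the picture (420x560x3 uint8, red, green, blue); there is no depth.
- imaging.camera_info(name): a dict with "fx", "fy", "cx", "cy" (pixels), "world_to_cam" (4x4, takes a point from world to camera coordinates). Camera axes: x right, y down, z forward; pixel columns grow to the right and rows downward; lengths in m; the calibration is good to about 2 mm. A picture is of the moment at which its call begins. camera_info takes no time and is no camera call.
- env.hand_in(): hands the job in, once; it reports no verdict.
Trained networks look in the newest picture that a camera, given by its name, has taken for a name from the list of things; names that differ only in an ending like _2 or _b are one class to them, and where a whole thing is asked for, a point or a joint stands for the part that bears it (a point fixed in the world has none). Each returns a list of dicts, best first, with "conf" (0 to 1); they miss things now and then, are a little off and sometimes report something else, mostly with a low value. They report only what shows in the picture. A call takes as long as a camera call.
- spotter.spot_in(camera, query): "extent" ([left, top, right, bottom] in pixels, round what is visible of it).
The state is a dict: "clock": time; "joint_pos": joint angles; "qvel": joint speeds; "tau": joint torques, N m; "tcp_pos": TCP position; "orientation": TCP orientation; "wrist_force": force on the tool from outside, world axes, zero at the start; "ft_torque": the same for the moment, N m; "finger_gap": finger opening in m.
Only numpy, scipy, OpenCV 4.12 (cv2) and the standard library are available. Lean on these libraries where they do the work, as an engineer would, in place of code of your own. Each camera call takes 0.05 s, during which the arm holds its last target. There are 200 camera calls.

TASK

Open the bench cabinet for work: with your fingertips beneath the lip of its sliding window, push the window up smoothly until the lip is level with the green clip on the post, never past the red clip, then let go and leave it standing there. Only push: do not pinch the lip between the fingers, and leave the racks, bottles and boxes around it undisturbed.

Things in the scene. Friction and masses are not known exactly. Their poses are not given: they have to be found in the camera images.
- cabinet: fixed white bench cabinet with clear windows, 320 deep, 480 wide, 590 mm high. Origin: centre of its underside; +x into the cabinet (away from the worker), +y to the worker's left, z up. Front face at x = -160: an 80 mm high plinth, above it the sash between two posts (fronts at x = -162, centred at y = +-222). The bench in front of the middle 240 mm of the sash is free
- sash (a joint): height of the sash above its closed position, m: 0 closed, 0.24 top stop, upward positive. A clear pane 280 mm high (outer face at cabinet x = -148 mm) that slides straight up between the posts. Counterweighted: it stays where it is left and takes about 4 to 7 N to move either way
- lip (a point): the lip along the foot of the sash: a shelf 400 mm long (along y) standing out towards the worker, its front edge rounded (radius 7 mm). This point is on the axis of that edge, mid-length, at cabinet x = -198 mm, 92 mm above the bench when closed. It moves with the sash; axes as the cabinet's
- lip_under: aluminium part of the lip: rounded front edge (foremost surface 7 mm ahead of lip) and flat underside (7 mm below it), reaching 43 mm back to the pane; here fingertips push it up. Beneath, the space is free down to the bench and back to the plinth, 38 mm behind lip. Origin at lip; moves with the sash
- lip_top: the black ribbed rubber strip on top of the lip, 36 mm deep, its top 9 mm above lip; origin at its centre, 28 mm behind and 6 mm above lip; moves with the sash
- green_pointer (a point): green clip, 34 x 22 mm, fixed on the front of one sash post (left or right varies), with a pointer 11 mm wide and 14 mm thick that stands out as far as the lip, 16 mm beside the lip's end. It marks the working height. The point is mid-thickness, 7 mm behind the pointer's tip: level with lip when the lip stands at the mark
- red_pointer (a point): the red height clip, same shape, on the other post and higher: the upper limit of the sash. This point as on the green one
- yellow_rack: bystander: empty yellow tube rack, 100 x 210 x 55 mm high, standing loose on the bench in front and to the left; origin at the centre of its underside
- blue_tube_rack: bystander: white rack of blue-capped tubes, 90 x 150 mm, 62 mm high over the caps, loose on the bench in front and to the right; origin at the centre of its underside
- inner_rack: bystander: green rack of white-capped tubes, 85 x 130 mm, 59 mm high, loose on the tray inside the cabinet; origin at the centre of its underside
- tip_box: bystander: blue pipette-tip box with clear lid, 82 x 122 x 76 mm high, loose on the tray inside the cabinet; origin at the centre of its underside
- reagent_bottle: bystander: white bottle with red cap, 72 mm across, 150 mm high, loose on the bench beside the right post; origin at the centre of its underside
- pump_bottle: bystander: white pump dispenser with blue collar, 60 mm across, 159 mm high, loose on the bench beside the left post; origin at the centre of its underside

How it is judged:
By the outcome, as a careful person would: the job done as asked, in the order asked, and still so for the second after the job is handed in, with the robot touching nothing.
It also fails if it takes over 45 s, if anything falls off the work surface, if the arm or the gripper's body presses on something with over 40 N, if the wrist force passes 120 N, or if a joint passes its speed limit or range.

## Working session

There is one attempt and no reset: what is moved stays moved. The work goes in short steps, Python scripts to look and compute and a tool call to move; the robot and the scene stay as the last step left them, time stands still between calls to the robot, and variables do not carry over. Pictures are saved under pics/ and viewed, about 8 in all and at most 12, crops included, and the job is handed in when it is done.

Besides the shell and the picture viewer there is one more tool, called as name(argument=value, ...) on one line, values as JSON. play_rows: Moves the arm, as the interface text tells. Its arguments: {"type":"object","properties":{"moves":{"type":"array"},"force":{"type":"number"}},"required":["moves"]}

```bash
mkdir -p pics; cat > h.py <<'E'
import numpy as np, cv2
from workcell import get_state, imaging, env, spotter
def snap(c,n):
    im=imaging.read_camera(c); cv2.imwrite(f'pics/{n}.png',im[:,:,::-1]); return im
def proj(c,P):
    i=imaging.camera_info(c); W=np.array(i['world_to_cam']); P=np.atleast_2d(P)
    q=P@W[:3,:3].T+W[:3,3]; return np.c_[i['fx']*q[:,0]/q[:,2]+i['cx'], i['fy']*q[:,1]/q[:,2]+i['cy']]
E
python3 - <<'E'
from h import *
s=get_state(); print(s)
for c in('side','top'):
    snap(c,c+'1'); i=imaging.camera_info(c); W=np.array(i['world_to_cam']); print(c,i['fx'],i['cx'],i['cy'],'pos',(-W[:3,:3].T@W[:3,3]).round(3),'fwd',W[2,:3].round(3))
    for q in['lip_under','lip_top','green_pointer','red_pointer','cabinet','yellow_rack','blue_tube_rack','reagent_bottle','pump_bottle']:
        print(q,[(np.round(d['extent']).tolist(),round(d['conf'],2)) for d in spotter.spot_in(c,q)[:2]])
a,b=[cv2.imread(f'pics/{c}1.png') for c in('side','top')]
E
```

```text
{'clock': 0.0, 'joint_pos': array([-1.24457885e+00,  3.13991731e-01,  4.49713663e-02,  1.30359589e+00,
        1.86762973e-05,  1.43121754e+00]), 'qvel': array([ 4.89832092e-05, -5.98564369e-04, -1.04095107e-03, -7.07396231e-04,
        1.54559481e-03, -4.02606160e-05]), 'tau': array([ 4.55927948e-03, -4.80621278e+01,  2.98536122e+01,  1.93179573e-02,
        1.58002490e-04,  1.64238440e-05]), 'tcp_pos': array([ 0.25809388, -0.5132483 ,  0.23041069]), 'orientation': array([-9.06876317e-04,  9.73001197e-01,  2.30798274e-01, -7.54966711e-05]), 'wrist_force': array([ 0.45327519, -0.80128223, -0.31878996]), 'ft_torque': array([ 0.01771981,  0.0511354 , -0.01138082]), 'finger_gap': 0.08548506873660763}
side 381.3314308316625 276.5500264721836 214.9398561140413 pos [0.257 0.03  1.071] fwd [ 0.335 -0.016 -0.942]
lip_under [([195.0, 216.0, 348.0, 234.0], 0.81)]
lip_top [([199.0, 200.0, 348.0, 224.0], 0.75)]
green_pointer [([361.0, 200.0, 379.0, 218.0], 0.56), ([199.0, 201.0, 349.0, 225.0], 0.28)]
red_pointer [([162.0, 176.0, 182.0, 189.0], 0.67)]
cabinet [([119.0, 36.0, 435.0, 231.0], 0.68),
[... 228 characters left out ...]
79.0, 230.0], 0.94), ([361.0, 201.0, 376.0, 219.0], 0.48)]
top 385.86617109662313 275.75868353523475 207.94690384517094 pos [0.516 0.016 1.113] fwd [ 0.076 -0.005 -0.997]
lip_under [([192.0, 203.0, 346.0, 230.0], 0.71)]
lip_top [([194.0, 192.0, 352.0, 226.0], 0.55), ([159.0, 164.0, 383.0, 228.0], 0.45)]
green_pointer [([360.0, 213.0, 376.0, 227.0], 0.73)]
red_pointer [([154.0, 181.0, 171.0, 202.0], 0.68)]
cabinet [([99.0, 14.0, 447.0, 228.0], 0.55)]
yellow_rack [([109.0, 243.0, 196.0, 295.0], 0.72), ([153.0, 179.0, 172.0, 200.0], 0.32)]
blue_tube_rack [([336.0, 278.0, 401.0, 324.0], 0.8)]
reagent_bottle [([372.0, 216.0, 410.0, 243.0], 0.69)]
pump_bottle [([135.0, 187.0, 179.0, 209.0], 0.91)]
```

View pics/side1.png

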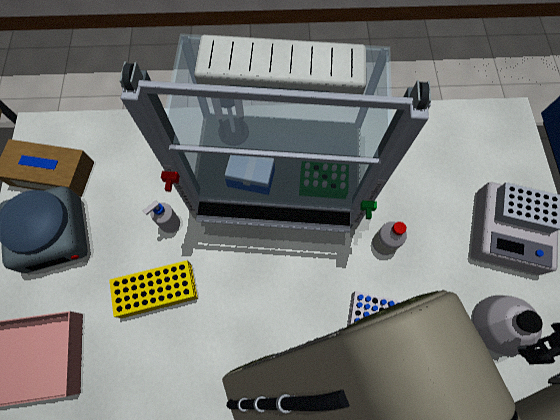

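View pics/top1.png

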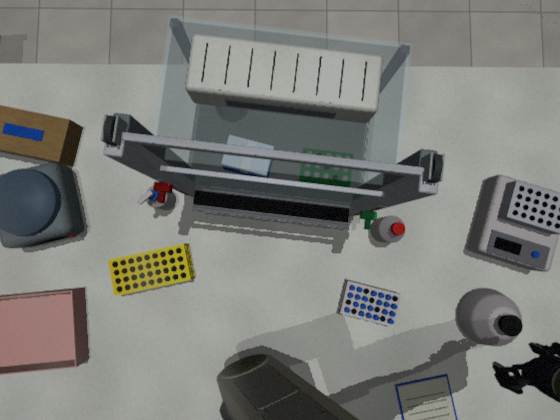

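```bash
python3 - <<'E'
import cv2,numpy as np
o=[]
for c in('side','top'):
    a=cv2.imread(f'pics/{c}1.png')[165:250,150:400]; o.append(cv2.resize(a,None,fx=3.2,fy=3.2,interpolation=cv2.INTER_CUBIC))
cv2.imwrite('pics/crop.png',np.vstack(o))
E
```

```text
(no output)
```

View pics/crop.png

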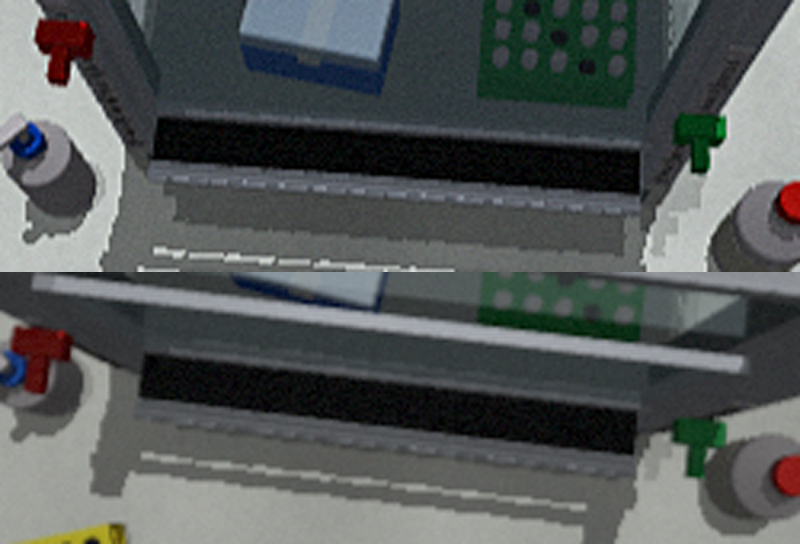

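```bash
cat > fit.py <<'E'
from h import *
from scipy.optimize import least_squares
def w(p,P):
    c,s=np.cos(p[2]),np.sin(p[2]); P=np.atleast_2d(P).astype(float)
    return np.c_[p[0]+c*P[:,0]-s*P[:,1],p[1]+s*P[:,0]+c*P[:,1],P[:,2]]
def model(p):
    d,g,r=p[3:6]
    return [[-.152,.2,.101+d],[-.152,-.2,.101+d],[-.188,.2,.101+d],[-.188,-.2,.101+d],[-.203,.2,.089+d],[-.203,-.2,.089+d],[-.205,.216,r-.007],[-.205,-.216,g-.007]]
E
python3 - <<'E'
from fit import *
S=np.array([[199.1,201.9],[350.3,211.9],[196.9,215],[350,225],[196.3,220.6],[349.4,231.2],[168.1,190.6],[369.4,218.1]])
T=np.array([[194.7,190],[349.1,208.8],[193.4,204.1],[348.4,222.2],[192.8,209.7],[347.5,226.3],[161.3,202.8],[368.1,228.4]])
def res(q):
    p=np.r_[q[:3],0,q[3:5]]; P=w(p,model(p)); return np.r_[proj('side',P)-S,proj('top',P)-T].ravel()
r=least_squares(res,[.6,0,0,.15,.25],loss='soft_l1',x_scale=.1); print(r.x.round(4)); print(r.fun.reshape(-1,2).round(1).tolist())
p=np.r_[r.x[:3],0,r.x[3:]]
for P in [[-.198,0,.092],[-.198,.2,.092],[-.198,-.2,.092],[-.3,0,0]]: print(P,w(p,P).round(4))
E
```

```text
[ 0.7675  0.0037 -0.1087  0.275   0.3403]
[[1.6, 3.1], [-2.4, 3.0], [2.0, 2.4], [-2.3, 2.5], [2.7, 3.5], [-2.5, 3.0], [1.3, -2.4], [-1.2, -5.5], [2.0, 0.4], [-1.5, -1.2], [1.5, -0.1], [-2.2, -1.0], [2.3, 0.2], [-2.7, 0.7], [1.3, -1.3], [-1.1, -1.8]]
[-0.198, 0, 0.092] [[0.5707 0.0251 0.092 ]]
[-0.198, 0.2, 0.092] [[0.5924 0.224  0.092 ]]
[-0.198, -0.2, 0.092] [[ 0.5489 -0.1737  0.092 ]]
[-0.3, 0, 0] [[0.4693 0.0362 0.    ]]
```

```bash
python3 - <<'E'
from fit import *
S=np.array([[199.1,201.9],[350.3,211.9],[196.9,215],[350,225],[196.3,220.6],[349.4,231.2],[168.1,190.6],[369.4,218.1]])
T=np.array([[194.7,190],[349.1,208.8],[193.4,204.1],[348.4,222.2],[192.8,209.7],[347.5,226.3],[161.3,202.8],[368.1,228.4]])
def res(q):
    P=w(q,model(q)); return np.r_[proj('side',P)-S,proj('top',P)-T].ravel()
r=least_squares(res,[.7,0,-.1,.03,.25,.3],loss='soft_l1',x_scale=.1); p=r.x; print(p.round(4)); print(r.fun.reshape(-1,2).round(1).tolist())
d=p[3]
for P in [[-.198,0,.092+d],[-.198,.2,.092+d],[-.198,-.2,.092+d],[-.3,0,0]]: print(P,w(p,P).round(4))
for c in('side','top'): print(proj(c,w(p,[[-.16,0,0],[-.16,0,.08],[-.32,-.12,0],[-.32,.12,0]])).round().tolist())
# bystander footprints
for n,(u,v),z in [('yellow',(196,290),.055),('yellowBR',(193,278),.055),('blueTL',(345,280),.05),('blueTR',(401,295),.05)]:
    f=lambda q: (proj('top',[q[0],q[1],z])-[u,v]).ravel(); print(n,least_squares(f,[.4,0]).x.round(3))
E
```

```text
[ 0.764   0.003  -0.1097  0.0317  0.2741  0.3455]
[[-0.4, -0.1], [0.0, 0.2], [-0.1, -0.4], [0.3, 0.2], [0.5, 0.9], [-0.0, 0.9], [0.8, -2.0], [-0.9, -3.9], [-0.3, 0.2], [1.0, -0.7], [-0.9, 0.1], [0.3, -0.1], [-0.0, 0.6], [-0.3, 1.8], [0.8, 0.1], [-1.0, -0.1]]
[-0.198, 0, np.float64(0.12371726936538072)] [[0.5672 0.0247 0.1237]]
[-0.198, 0.2, np.float64(0.12371726936538072)] [[0.5891 0.2235 0.1237]]
[-0.198, -0.2, np.float64(0.12371726936538072)] [[ 0.5453 -0.1741  0.1237]]
[-0.3, 0, 0] [[0.4658 0.0359 0.    ]]
[[274.0, 225.0], [274.0, 216.0], [313.0, 283.0], [227.0, 276.0]]
[[272.0, 206.0], [272.0, 204.0], [307.0, 267.0], [224.0, 257.0]]
yellow [0.373 0.225]
yellowBR [0.405 0.233]
blueTL [ 0.401 -0.18 ]
blueTR [ 0.361 -0.332]
```

play_rows(moves=[{"claw":0,"delta_pos":[0,0,-6],"twist":0},{"claw":0,"delta_pos":[0,0,-12],"twist":0},{"claw":0,"delta_pos":[0,0,-18],"twist":0},{"claw":0,"delta_pos":[0,0,-24],"twist":0},{"claw":0,"delta_pos":[0,0,-30],"twist":0},{"claw":0,"delta_pos":[0,0,-36],"twist":0},{"claw":0,"delta_pos":[0,0,-42],"twist":0},{"claw":0,"delta_pos":[0,0,-48],"twist":0},{"claw":0,"delta_pos":[0,0,-54],"twist":0},{"claw":0,"delta_pos":[0,0,-60],"twist":0},{"claw":0,"delta_pos":[0,0,-66],"twist":0},{"claw":0,"delta_pos":[0,0,-72],"twist":0}])

```text
clock: 2.5
tcp_pos: [0.2195, -0.4375, 0.6017]
orientation: [0.03, 0.973, 0.231, 0.003]
wrist_force: [-0.4, -0.3, -0.4]
finger_gap: 0.0
```

```bash
python3 - <<'E'
from h import *
s=get_state(); print({k:np.round(s[k],3).tolist() for k in s})
E
```

```text
{'clock': 2.5, 'joint_pos': [-1.271, 0.438, 1.264, 2.337, 0.002, 1.405], 'qvel': [-0.002, -0.031, -0.001, 0.002, -0.002, -0.004], 'tau': [0.06, -43.08, 17.982, -0.545, 0.01, 0.004], 'tcp_pos': [0.22, -0.437, 0.602], 'orientation': [0.03, 0.973, 0.231, 0.003], 'wrist_force': [-0.375, -0.27, -0.425], 'ft_torque': [0.07, 0.032, -0.03], 'finger_gap': 0.0}
```

play_rows(moves=[{"claw":0,"delta_pos":[0,0,5],"twist":0},{"claw":0,"delta_pos":[0,0,10],"twist":0}])

```text
clock: 2.75
tcp_pos: [0.2223, -0.4461, 0.5316]
orientation: [0.032, 0.973, 0.231, 0.003]
wrist_force: [0.9, -1.5, 0.2]
finger_gap: -0.0001
```

```bash
python3 - <<'E'
from h import *
s=get_state(); print({k:np.round(s[k],4).tolist() for k in ['clock','joint_pos','tcp_pos','orientation']})
E
```

```text
{'clock': 2.75, 'joint_pos': [-1.2711, 0.2406, 0.7096, 1.9758, 0.0023, 1.405], 'tcp_pos': [0.2223, -0.4461, 0.5316], 'orientation': [0.0318, 0.9725, 0.2306, 0.0033]}
```

play_rows(moves=[{"claw":0,"delta_pos":[0,-4,-6],"twist":0},{"claw":0,"delta_pos":[0,-8,-12],"twist":0},{"claw":0,"delta_pos":[0,-12,-18],"twist":0},{"claw":0,"delta_pos":[0,-16,-24],"twist":0},{"claw":0,"delta_pos":[0,-20,-30],"twist":0},{"claw":0,"delta_pos":[0,-24,-36],"twist":0}])

```text
clock: 3.5
tcp_pos: [0.133, -0.2624, 0.6617]
orientation: [0.052, 0.972, 0.23, 0.002]
wrist_force: [0.1, -0.8, -0.3]
finger_gap: 0.0001
```

```bash
cat > st.py <<'E'
from h import *
from scipy.spatial.transform import Rotation as R
s=get_state(); print({k:np.round(s[k],4).tolist() for k in ['clock','joint_pos','tcp_pos','orientation','wrist_force']})
q=s['orientation']; M=R.from_quat([*q[1:],q[0]]).as_matrix(); print(M.round(3)); j=s['joint_pos'];print('sum',j[1]-j[2]+j[3],'r',np.hypot(*s['tcp_pos'][:2]))
E
python3 st.py
```

```text
{'clock': 3.5, 'joint_pos': [-1.3873, 0.0293, 0.8984, 2.3371, 0.0097, 1.2892], 'tcp_pos': [0.133, -0.2624, 0.6617], 'orientation': [0.0515, 0.9717, 0.2304, 0.0023], 'wrist_force': [0.123, -0.7758, -0.3058]}
[[ 0.894  0.448  0.028]
 [ 0.448 -0.889 -0.099]
 [-0.019  0.101 -0.995]]
sum 1.4680994515728614 r 0.294187544600392
```

play_rows(moves=[{"claw":0,"delta_pos":[0,-20,-40],"twist":0},{"claw":0,"delta_pos":[0,-20,-40],"twist":0},{"claw":0,"delta_pos":[0,-20,-40],"twist":0},{"claw":0,"delta_pos":[0,-20,-40],"twist":0}])

```text
clock: 4.0
tcp_pos: [0.1013, -0.1806, 0.6665]
orientation: [0.072, 0.971, 0.23, -0.003]
wrist_force: [-0.2, -0.6, 0.4]
finger_gap: 0.0001
```

```bash
python3 st.py
```

```text
{'clock': 4.0, 'joint_pos': [-1.4791, -0.1577, 0.7522, 2.3371, 0.0146, 1.1988], 'tcp_pos': [0.1013, -0.1806, 0.6665], 'orientation': [0.072, 0.9706, 0.2297, -0.0028], 'wrist_force': [-0.2315, -0.6248, 0.4425]}
[[ 0.894  0.446  0.028]
 [ 0.445 -0.884 -0.141]
 [-0.039  0.139 -0.99 ]]
sum 1.427245007893243 r 0.2070600502906991
```

play_rows(moves=[{"claw":0,"delta_pos":[5,-1.7,0.8],"twist":-10},{"claw":0,"delta_pos":[10,-3.4,1.6],"twist":-20},{"claw":0,"delta_pos":[15,-5.2,2.4],"twist":-30},{"claw":0,"delta_pos":[20,-7,3.2],"twist":-40},{"claw":0,"delta_pos":[25,-8.7,4],"twist":-50},{"claw":0,"delta_pos":[26.9,-9.3,4.3],"twist":-60},{"claw":0,"delta_pos":[26.9,-9.3,4.3],"twist":-70},{"claw":0,"delta_pos":[26.9,-9.3,4.3],"twist":-80},{"claw":0,"delta_pos":[26.9,-9.3,4.3],"twist":-90},{"claw":0,"delta_pos":[26.9,-9.3,4.3],"twist":-100},{"claw":0,"delta_pos":[26.9,-9.3,4.3],"twist":-110},{"claw":0,"delta_pos":[26.9,-9.3,4.3],"twist":-120}])

```text
clock: 5.5
tcp_pos: [0.3021, 0.0147, 0.6003]
orientation: [0.037, 0.354, 0.932, -0.061]
wrist_force: [0.8, -0.5, 0.0]
finger_gap: -0.0004
```

```bash
python3 st.py
```

```text
{'clock': 5.5, 'joint_pos': [-0.0796, -0.0279, 0.6026, 2.1636, -0.1382, 0.644], 'tcp_pos': [0.3021, 0.0147, 0.6003], 'orientation': [0.0373, 0.3543, 0.9324, -0.0611], 'wrist_force': [0.8204, -0.4984, 0.0207]}
[[-0.746  0.665  0.026]
 [ 0.656  0.742 -0.14 ]
 [-0.113 -0.087 -0.99 ]]
sum 1.5331180779039704 r 0.302491436095092
```

play_rows(moves=[{"claw":0,"delta_pos":[0,0,-5],"twist":-9},{"claw":0,"delta_pos":[0,0,-10],"twist":-18},{"claw":0,"delta_pos":[0,0,-16],"twist":-27},{"claw":0,"delta_pos":[0,0,-24],"twist":-35}])

```text
clock: 6.0
tcp_pos: [0.2924, 0.0238, 0.6585]
orientation: [0.041, 0.057, 0.995, -0.07]
wrist_force: [0.5, -0.7, 0.5]
finger_gap: 0.0002
```

```bash
python3 st.py
```

```text
{'clock': 6.0, 'joint_pos': [-0.0496, 0.05, 0.8974, 2.3369, -0.1396, 0.0583], 'tcp_pos': [0.2924, 0.0238, 0.6585], 'orientation': [0.0409, 0.0566, 0.9951, -0.0695], 'wrist_force': [0.5267, -0.6897, 0.4663]}
[[-0.99   0.118  0.073]
 [ 0.107  0.984 -0.143]
 [-0.089 -0.134 -0.987]]
sum 1.489465718278837 r 0.29333845840974165
```

play_rows(moves=[{"claw":0,"delta_pos":[-3,-4,-40],"twist":0}])

```text
clock: 6.12
tcp_pos: [0.2905, 0.019, 0.6692]
orientation: [0.059, 0.058, 0.994, -0.07]
wrist_force: [0.2, -0.3, -0.4]
finger_gap: 0.0
```

play_rows(moves=[{"claw":0,"delta_pos":[-3,-4,-40],"twist":0}])

```text
clock: 6.25
tcp_pos: [0.2855, 0.0145, 0.6818]
orientation: [0.081, 0.057, 0.993, -0.071]
wrist_force: [-0.3, -0.1, 0.1]
finger_gap: 0.0003
```

play_rows(moves=[{"claw":0,"delta_pos":[-3,-4,-40],"twist":0},{"claw":0,"delta_pos":[-3,-4,-40],"twist":0}])

```text
clock: 6.5
tcp_pos: [0.2738, 0.0063, 0.6965]
orientation: [0.104, 0.055, 0.99, -0.073]
wrist_force: [-0.1, 0.1, -0.2]
finger_gap: -0.0002
```

```bash
python3 st.py
```

```text
{'clock': 6.5, 'joint_pos': [-0.1283, -0.0083, 0.979, 2.3375, -0.1294, -0.0312], 'tcp_pos': [0.2738, 0.0063, 0.6965], 'orientation': [0.1044, 0.0552, 0.9903, -0.0728], 'wrist_force': [-0.1123, 0.1074, -0.2218]}
[[-0.972  0.125  0.199]
 [ 0.094  0.983 -0.156]
 [-0.215 -0.133 -0.968]]
sum 1.3502119442141893 r 0.27389147698145294
```

play_rows(moves=[{"claw":0,"delta_pos":[-9,-2,-38],"twist":0}])

```text
clock: 6.62
tcp_pos: [0.2768, 0.0045, 0.7063]
orientation: [0.122, 0.054, 0.988, -0.075]
wrist_force: [0.2, -0.4, -0.5]
finger_gap: 0.0002
```

play_rows(moves=[{"claw":0,"delta_pos":[-10,-2,-38],"twist":0}])

```text
clock: 6.75
tcp_pos: [0.2781, 0.0033, 0.7176]
orientation: [0.141, 0.053, 0.986, -0.077]
wrist_force: [0.5, 0.3, 0.5]
finger_gap: 0.0001
```

play_rows(moves=[{"claw":0,"delta_pos":[-12,-2,-37],"twist":0}])

```text
clock: 6.88
tcp_pos: [0.2801, 0.0022, 0.7289]
orientation: [0.161, 0.051, 0.983, -0.079]
wrist_force: [0.7, 0.7, 0.3]
finger_gap: -0.0002
```

play_rows(moves=[{"claw":0,"delta_pos":[-13,-2,-37],"twist":0}])

```text
clock: 7.0
tcp_pos: [0.2813, 0.0015, 0.74]
orientation: [0.18, 0.05, 0.979, -0.081]
wrist_force: [-0.0, 0.1, -0.2]
finger_gap: -0.0004
```

play_rows(moves=[{"claw":0,"delta_pos":[-14,-2,-36],"twist":0}])

```text
clock: 7.12
tcp_pos: [0.282, 0.0011, 0.7512]
orientation: [0.199, 0.048, 0.975, -0.084]
wrist_force: [0.2, -0.4, -0.4]
finger_gap: -0.0002
```

play_rows(moves=[{"claw":0,"delta_pos":[-15,-2,-36],"twist":0}])

```text
clock: 7.25
tcp_pos: [0.2818, 0.0011, 0.7623]
orientation: [0.218, 0.047, 0.971, -0.086]
wrist_force: [-0.6, 0.3, 0.9]
finger_gap: 0.0003
```

```bash
python3 st.py
```

```text
{'clock': 7.25, 'joint_pos': [-0.1481, -0.004, 1.2193, 2.337, -0.1246, -0.0801], 'tcp_pos': [0.2818, 0.0011, 0.7623], 'orientation': [0.2178, 0.0471, 0.9711, -0.086], 'wrist_force': [-0.6014, 0.3097, 0.8983]}
[[-0.901  0.129  0.415]
 [ 0.054  0.981 -0.188]
 [-0.431 -0.146 -0.89 ]]
sum 1.1136950269397037 r 0.281800153681363
```

play_rows(moves=[{"claw":0,"delta_pos":[-12,-3,-37],"twist":0}])

```text
clock: 7.38
tcp_pos: [0.2749, 0.0008, 0.7731]
orientation: [0.236, 0.046, 0.967, -0.089]
wrist_force: [-0.1, -0.0, 0.2]
finger_gap: 0.0003
```

play_rows(moves=[{"claw":0,"delta_pos":[5,-4,-38],"twist":0}])

```text
clock: 7.5
tcp_pos: [0.2437, 0.0022, 0.7807]
orientation: [0.251, 0.044, 0.963, -0.091]
wrist_force: [-0.2, -1.0, 0.6]
finger_gap: 0.0
```

play_rows(moves=[{"claw":0,"delta_pos":[8,-4,-38],"twist":0}])

```text
clock: 7.62
tcp_pos: [0.2113, 0.0103, 0.7903]
orientation: [0.273, 0.047, 0.956, -0.101]
wrist_force: [-0.4, 0.4, 0.1]
finger_gap: 0.0003
```

play_rows(moves=[{"claw":0,"delta_pos":[8,-4,-38],"twist":0}])

```text
clock: 7.75
tcp_pos: [0.1867, 0.0252, 0.8136]
orientation: [0.323, 0.038, 0.942, -0.084]
wrist_force: [-0.3, 0.6, 0.3]
finger_gap: 0.0003
```

```bash
python3 st.py
```

```text
{'clock': 7.75, 'joint_pos': [-0.0183, -0.1646, 1.2631, 2.3372, -0.172, 0.0021], 'tcp_pos': [0.1867, 0.0252, 0.8136], 'orientation': [0.3228, 0.0375, 0.942, -0.0839], 'wrist_force': [-0.2651, 0.5646, 0.2923]}
[[-0.789  0.125  0.602]
 [ 0.017  0.983 -0.182]
 [-0.614 -0.134 -0.778]]
sum 0.9095300201819381 r 0.1884405187202664
```

play_rows(moves=[{"claw":0,"delta_pos":[2,-6,-38],"twist":0}])

```text
clock: 7.88
tcp_pos: [0.1594, 0.0206, 0.8238]
orientation: [0.348, 0.035, 0.933, -0.089]
wrist_force: [-0.5, -0.2, 0.5]
finger_gap: 0.0
```

play_rows(moves=[{"claw":0,"delta_pos":[0,-7,-38],"twist":0}])

```text
clock: 8.0
tcp_pos: [0.1324, 0.0219, 0.8292]
orientation: [0.365, 0.031, 0.926, -0.092]
wrist_force: [0.1, -1.2, -0.2]
finger_gap: -0.0
```

play_rows(moves=[{"claw":0,"delta_pos":[-2,-7,-38],"twist":0}])

```text
clock: 8.12
tcp_pos: [0.1083, 0.0209, 0.834]
orientation: [0.383, 0.033, 0.918, -0.096]
wrist_force: [0.1, 0.3, -0.2]
finger_gap: 0.0002
```

play_rows(moves=[{"claw":0,"delta_pos":[-4,-7,-38],"twist":0}])

```text
clock: 8.25
tcp_pos: [0.0854, 0.0193, 0.8379]
orientation: [0.399, 0.033, 0.911, -0.1]
wrist_force: [0.4, 0.6, 0.3]
finger_gap: 0.0002
```

```bash
python3 st.py
```

```text
{'clock': 8.25, 'joint_pos': [-0.0141, -0.3327, 1.2644, 2.3374, -0.1995, -0.0303], 'tcp_pos': [0.0854, 0.0193, 0.8379], 'orientation': [0.3993, 0.0328, 0.9107, -0.1], 'wrist_force': [0.4391, 0.5976, 0.284]}
[[-0.679  0.14   0.721]
 [-0.02   0.978 -0.208]
 [-0.734 -0.156 -0.661]]
sum 0.7401979118005069 r 0.087602333761491
```

play_rows(moves=[{"claw":0,"delta_pos":[-4,-8,-38],"twist":0}])

```text
clock: 8.38
tcp_pos: [0.0626, 0.0166, 0.8411]
orientation: [0.416, 0.032, 0.903, -0.103]
wrist_force: [-0.3, -0.2, 0.1]
finger_gap: 0.0002
```

play_rows(moves=[{"claw":0,"delta_pos":[-4,-8,-38],"twist":0}])

```text
clock: 8.5
tcp_pos: [0.0396, 0.0141, 0.8434]
orientation: [0.432, 0.031, 0.895, -0.107]
wrist_force: [0.4, 0.6, -0.4]
finger_gap: 0.0
```

play_rows(moves=[{"claw":0,"delta_pos":[-4,-8,-38],"twist":0}])

```text
clock: 8.62
tcp_pos: [0.0163, 0.0119, 0.8447]
orientation: [0.449, 0.031, 0.886, -0.11]
wrist_force: [-0.0, 0.1, -0.3]
finger_gap: -0.0003
```

play_rows(moves=[{"claw":0,"delta_pos":[-4,-8,-38],"twist":0}])

```text
clock: 8.75
tcp_pos: [-0.0071, 0.0097, 0.8452]
orientation: [0.465, 0.03, 0.878, -0.114]
wrist_force: [-0.3, 0.5, 0.2]
finger_gap: 0.0001
```

play_rows(moves=[{"claw":0,"delta_pos":[-4,-8,-38],"twist":0}])

```text
clock: 8.88
tcp_pos: [-0.0306, 0.0078, 0.8447]
orientation: [0.48, 0.03, 0.869, -0.117]
wrist_force: [0.7, -0.3, -0.2]
finger_gap: 0.0001
```

```bash
python3 st.py
```

```text
{'clock': 8.875, 'joint_pos': [0.0089, -0.519, 1.264, 2.3371, -0.2419, -0.0581], 'tcp_pos': [-0.0306, 0.0078, 0.8447], 'orientation': [0.4804, 0.0296, 0.8687, -0.1172], 'wrist_force': [0.6518, -0.2953, -0.1684]}
[[-0.537  0.164  0.828]
 [-0.061  0.971 -0.232]
 [-0.842 -0.175 -0.511]]
sum 0.5541340184713461 r 0.03157948829448838
```

```bash
cat > fk.py <<'E'
from h import *
from scipy.spatial.transform import Rotation as R
from scipy.optimize import least_squares
def fk(p,j,full=False):
    h,L1,L2,o2,L3,L4,o1=p; e=R.from_euler
    A=e('z',j[0]); B=A*e('y',j[1]); C=B*e('y',-j[2]); D=C*e('y',j[3]); E=D*e('z',j[4])
    t=A.apply([o1,0,h])+B.apply([0,0,L1])+C.apply([L2,0,o2])+D.apply([L3,0,0])+E.apply([L4,0,0])
    return (t,E) if full else t
J=[[-1.24457885,.313991731,.0449713663,1.30359589,0,1.431],[-1.2711,.2406,.7096,1.9758,.0023,1.405],[-1.3873,.0293,.8984,2.3371,.0097,1.2892],[-1.4791,-.1577,.7522,2.3371,.0146,1.2],[-.0796,-.0279,.6026,2.1636,-.1382,.644],[-.0496,.05,.8974,2.3369,-.1396,.0583],[-.1283,-.0083,.979,2.3375,-.1294,0],[-.1481,-.004,1.2193,2.337,-.1246,0],[-.0183,-.1646,1.2631,2.3372,-.172,0],[-.0141,-.3327,1.2644,2.3374,-.1995,0],[.0089,-.519,1.264,2.3371,-.2419,0]]
P=np.array([[.25809388,-.5132483,.23041069],[.2223,-.4461,.5316],[.133,-.2624,.6617],[.1013,-.1806,.6665],[.3021,.0147,.6003],[.2924,.0238,.6585],[.2738,.0063,.6965],[.2818,.0011,.7623],[.1867,.0252,.8136],[.0854,.0193,.8379],[-.0306,.0078,.8447]])
r=least_squares(lambda p:np.ravel([fk(p,j)-x for j,x in zip(J,P)]),[.2,.42,.41,0,.1,.15,0]); p=r.x
lo=np.array([-2.76,-.86,-1.03,-2.2,-1.47,-3.14]);hi=np.array([2.76,1.69,1.26,2.34,1.5,3.14])
def ik(pos,d,j0):
    def f(q):
        t,E=fk(p,q,True); return np.r_[t-pos,.2*(E.as_matrix()[:,0]-d)]
    s=least_squares(f,np.clip(j0,lo[:5]+.01,hi[:5]-.01),bounds=(lo[:5],hi[:5])); return s.x,s.fun
if __name__=='__main__':
    print(p.round(4),'rms',np.abs(r.fun).max()); print(fk(p,J[-1],True)[1].as_matrix()[:,0].round(3))
    d=np.array([.828,-.232,-.511]); d/=np.linalg.norm(d)
    j=np.array([.0,.3,-.3,.8,-.2])
    for x,y,z in [(-.03,.008,.845),(.1,.03,.7),(.2,.05,.5),(.3,.06,.3),(.38,.06,.2),(.38,.06,.08),(.42,.05,.08),(.45,.05,.08),(.5,.04,.08),(.585,.025,.08),(.585,.025,.25)]:
        q,f=ik(np.array([x,y,z]),d,j); print((x,y,z),q.round(2),np.abs(f).max().round(4))
E
python3 fk.py
```

```text
[ 0.2225  0.5298  0.4116  0.0501  0.588  -0.1517 -0.0053] rms 0.08638353582967029
[ 0.828 -0.232 -0.511]
(-0.03, 0.008, 0.845) [-0.28 -0.56  1.17  2.27  0.  ] 0.0
(0.1, 0.03, 0.7) [-0.01 -0.86  0.23  1.69 -0.22] 0.0093
(0.2, 0.05, 0.5) [ 0.08 -0.86 -0.29  1.38 -0.28] 0.0367
(0.3, 0.06, 0.3) [ 0.08 -0.86 -0.89  0.74 -0.27] 0.0309
(0.38, 0.06, 0.2) [ 0.06 -0.64 -1.03  0.4  -0.29] 0.0347
(0.38, 0.06, 0.08) [ 0.07 -0.31 -1.03  0.3  -0.3 ] 0.0626
(0.42, 0.05, 0.08) [ 0.04 -0.22 -1.03  0.17 -0.27] 0.0581
(0.45, 0.05, 0.08) [ 0.04 -0.15 -1.03  0.07 -0.27] 0.0543
(0.5, 0.04, 0.08) [ 0.02 -0.05 -1.03 -0.1  -0.24] 0.0472
(0.585, 0.025, 0.08) [-0.01  0.14 -1.03 -0.43 -0.22] 0.03
(0.585, 0.025, 0.25) [-0.01 -0.2  -1.01 -0.25 -0.22] 0.0
```

```bash
sed -i 's/h,L1,L2,o2,L3,L4,o1=p/h,L1,L2,o2,L3,L4,o1,k=p/; s/B.apply(\[0,0,L1\])/B.apply([k,0,L1])/; s/\.1,\.15,0\]); p=r.x/.1,.15,0,0]); p=r.x/' fk.py; sed -i "s/    d=np.array(\[.828/    print(r.fun.reshape(-1,3).round(3).tolist())\n&/" fk.py; python3 fk.py
```

```text
[ 0.2222  0.5285  0.4091  0.0516  0.5857 -0.1518 -0.0104  0.0082] rms 0.08636711795709172
[ 0.828 -0.232 -0.511]
[[-0.076, -0.025, -0.001], [-0.077, -0.025, -0.0], [-0.083, -0.016, 0.003], [-0.086, -0.006, 0.004], [-0.002, -0.018, -0.002], [-0.0, -0.017, -0.002], [-0.003, -0.022, -0.0], [-0.004, -0.024, 0.0], [-0.0, -0.003, -0.001], [-0.0, 0.01, -0.001], [0.001, 0.028, -0.001]]
(-0.03, 0.008, 0.845) [-0.28 -0.58  1.15  2.26  0.  ] 0.0
(0.1, 0.03, 0.7) [-0.01 -0.86  0.21  1.69 -0.22] 0.0104
(0.2, 0.05, 0.5) [ 0.08 -0.86 -0.31  1.36 -0.28] 0.0371
(0.3, 0.06, 0.3) [ 0.08 -0.86 -0.91  0.7  -0.27] 0.03
(0.38, 0.06, 0.2) [ 0.06 -0.62 -1.03  0.4  -0.29] 0.0367
(0.38, 0.06, 0.08) [ 0.07 -0.29 -1.03  0.3  -0.3 ] 0.0645
(0.42, 0.05, 0.08) [ 0.04 -0.21 -1.03  0.17 -0.27] 0.0591
(0.45, 0.05, 0.08) [ 0.04 -0.14 -1.03  0.07 -0.27] 0.0553
(0.5, 0.04, 0.08) [ 0.02 -0.04 -1.03 -0.1  -0.24] 0.048
(0.585, 0.025, 0.08) [-0.01  0.15 -1.03 -0.43 -0.22] 0.0307
(0.585, 0.025, 0.25) [-0.01 -0.2  -1.01 -0.27 -0.22] 0.0
```

```bash
sed -i 's/o1,k=p/o1,k,s=p/; s/A.apply(\[o1,0,h\])/A.apply([o1,s,h])/; s/\.15,0,0\]); p=r.x/.15,0,0,.08]); p=r.x/' fk.py; python3 fk.py
```

```text
[ 0.2331  0.5185  0.4095  0.0556  0.1404  0.3001 -0.      0.      0.08  ] rms 5.578105581438564e-05
[ 0.828 -0.232 -0.511]
[[-0.0, 0.0, -0.0], [-0.0, -0.0, 0.0], [0.0, -0.0, 0.0], [0.0, 0.0, 0.0], [0.0, -0.0, -0.0], [-0.0, -0.0, -0.0], [0.0, -0.0, -0.0], [-0.0, 0.0, -0.0], [0.0, 0.0, 0.0], [0.0, 0.0, -0.0], [-0.0, 0.0, -0.0]]
(-0.03, 0.008, 0.845) [ 0.01 -0.52  1.26  2.33 -0.24] 0.0001
(0.1, 0.03, 0.7) [-0.08 -0.86  0.24  1.72 -0.15] 0.013
(0.2, 0.05, 0.5) [ 1.29 -0.6  -0.41  1.74 -1.03] 0.0
(0.3, 0.06, 0.3) [ 0.6  -0.86 -1.03  0.6  -0.72] 0.0025
(0.38, 0.06, 0.2) [ 0.43 -0.45 -1.03  0.34 -0.63] 0.0271
(0.38, 0.06, 0.08) [ 0.59  0.03 -1.03  0.19 -0.84] 0.0529
(0.42, 0.05, 0.08) [ 0.43  0.01 -1.03  0.07 -0.71] 0.049
(0.45, 0.05, 0.08) [ 0.36  0.03 -1.03 -0.03 -0.64] 0.0456
(0.5, 0.04, 0.08) [ 0.24  0.07 -1.03 -0.18 -0.52] 0.0393
(0.585, 0.025, 0.08) [ 0.1   0.2  -1.03 -0.48 -0.37] 0.025
(0.585, 0.025, 0.25) [ 0.04 -0.19 -1.02 -0.27 -0.27] 0.0
```

```bash
cat > feas.py <<'E'
from fk import *
def D(t,f): t,f=np.radians([t,f]); return np.array([np.sin(t)*np.cos(f),np.sin(t)*np.sin(f),-np.cos(t)])
if __name__=='__main__':
  for y in (.1,.025,-.06):
    lx=.567+.11*(y-.025)
    for f in (-60,-45,-30,-16,-6,15,30):
        o=[]
        for t in (30,40,50,60):
            e=[]
            for dx,z in ((.02,.085),(-.05,.08),(.02,.25)):
                b=min(np.abs(ik(np.array([lx+dx,y,z]),D(t,f),np.r_[j1,.2,-.6,.2,.0])[1]).max() for j1 in(-.5,.5))
                e.append(int(1000*b))
            o.append(e)
        print(y,f,o)
E
python3 feas.py
```

```text
0.1 -60 [[0, 0, 0], [0, 0, 0], [0, 0, 0], [0, 0, 0]]
0.1 -45 [[0, 0, 0], [0, 0, 0], [0, 0, 0], [0, 0, 0]]
0.1 -30 [[0, 0, 0], [0, 0, 0], [0, 0, 0], [0, 8, 0]]
0.1 -16 [[0, 0, 0], [0, 0, 0], [0, 12, 0], [12, 24, 0]]
0.1 -6 [[0, 0, 0], [0, 2, 0], [5, 20, 0], [24, 37, 0]]
0.1 15 [[0, 0, 0], [0, 4, 0], [7, 24, 0], [29, 45, 0]]
0.1 30 [[0, 0, 0], [0, 0, 0], [0, 14, 0], [13, 29, 0]]
0.025 -60 [[0, 0, 0], [0, 0, 0], [0, 0, 0], [0, 0, 0]]
0.025 -45 [[0, 0, 0], [0, 0, 0], [0, 0, 0], [0, 0, 0]]
0.025 -30 [[0, 0, 0], [0, 0, 0], [0, 11, 0], [9, 24, 0]]
0.025 -16 [[0, 0, 0], [0, 5, 0], [7, 24, 0], [24, 38, 0]]
0.025 -6 [[0, 0, 0], [0, 9, 0], [12, 28, 0], [35, 50, 4]]
0.025 15 [[0, 0, 0], [0, 4, 0], [7, 23, 0], [25, 36, 0]]
0.025 30 [[0, 0, 0], [0, 0, 0], [0, 7, 0], [7, 18, 0]]
-0.06 -60 [[0, 0, 0], [0, 0, 0], [0, 0, 0], [0, 0, 0]]
-0.06 -45 [[0, 0, 0], [0, 0, 0], [0, 5, 0], [2, 19, 0]]
-0.06 -30 [[0, 0, 0], [0, 4, 0], [5, 23, 0], [21, 39, 0]]
-0.06 -16 [[0, 0, 0], [0, 10, 0], [13, 30, 0], [35, 51, 5]]
-0.06 -6 [[0, 0, 0], [0, 10, 0], [14, 29, 0], [38, 52, 6]]
-0.06 15 [[0, 0, 0], [0, 0, 0], [1, 13, 0], [14, 28, 0]]
-0.06 30 [[0, 0, 0], [0, 0, 0], [0, 0, 0], [0, 3, 0]]
```

```bash
python3 - <<'E'
from feas import *
d=D(59.2,-15.6); q=np.array([.0089,-.519,1.26,2.337,-.2419])
for P in [(-.03,.008,.845),(.1,.03,.84),(.2,.05,.82),(.3,.08,.8),(.4,.1,.7),(.43,.1,.6),(.45,.11,.45),(.47,.12,.3),(.47,.12,.25),(.48,.12,.2)]:
    q,f=ik(np.array(P),d,q); print(P,q.round(2),np.abs(f).max().round(4))
lip=np.array([.575,.09,.124]); L=np.array([.109,.994,0])
for f in(-16,-22,-28):
  for t in (44,47,50,53):
    u=D(t,f); n=np.cross(u,L); n/=np.linalg.norm(n); n*=np.sign(n[2])
    o=[]
    for s,c in((.032,.018),(.032,.028),(-.0,.028),(-.05,.028)):
        P=lip-c*n+s*u; q,e=ik(P,u,np.array([.2,.2,-.8,0,-.4])); o.append((P.round(3).tolist(),int(1000*np.abs(e).max()),round(q[2],2)))
    print(f,t,o)
E
```

```text
(-0.03, 0.008, 0.845) [ 0.01 -0.52  1.26  2.33 -0.24] 0.0002
(0.1, 0.03, 0.84) [-0.13 -0.62  0.75  1.92 -0.13] 0.0
(0.2, 0.05, 0.82) [-0.52 -0.65  0.55  1.76  0.21] 0.0
(0.3, 0.08, 0.8) [-1.37 -0.61  0.65  2.18  0.87] 0.0
(0.4, 0.1, 0.7) [-1.75 -0.86  0.2   2.34  1.13] 0.0245
(0.43, 0.1, 0.6) [-1.73 -0.86 -0.14  2.34  1.12] 0.0622
(0.45, 0.11, 0.45) [-1.83 -0.86 -0.8   2.34  1.12] 0.0698
(0.47, 0.12, 0.3) [-2.08 -0.86 -1.03  2.3   0.82] 0.0875
(0.47, 0.12, 0.25) [-2.05 -0.86 -1.03  2.2   0.8 ] 0.102
(0.48, 0.12, 0.2) [-2.02 -0.86 -1.03  2.12  0.78] 0.1248
-16 44 [([0.583, 0.085, 0.089], 0, np.float64(-0.95)), ([0.576, 0.086, 0.082], 0, np.float64(-0.98)), ([0.555, 0.092, 0.105], 0, np.float64(-0.98)), ([0.521, 0.102, 0.141], 0, np.float64(-0.98))]
-16 47 [([0.585, 0.085, 0.089], 0, np.float64(-1.0)), ([0.578, 0.086, 0.082], 0, np.float64(-1.02)), ([0.556, 0.092, 0.104], 0, np.float64(-1.03)), ([0.521, 0.102, 0.138], 0, np.float64(-1.03))]
-16 50 [([0.587, 0.085, 0.09], 1, np.float64(-1.03)), ([0.581, 0.085, 0.082], 3, np.float64(-1.03)), ([0.557, 0.092, 0.103], 4, np.float64(-1.03)),
[... 1097 characters left out ...]
082], 0, np.float64(-0.88)), ([0.554, 0.092, 0.105], 0, np.float64(-0.88)), ([0.524, 0.109, 0.141], 0, np.float64(-0.86))]
-28 47 [([0.583, 0.08, 0.089], 0, np.float64(-0.9)), ([0.576, 0.081, 0.082], 0, np.float64(-0.92)), ([0.555, 0.092, 0.104], 0, np.float64(-0.92)), ([0.523, 0.109, 0.138], 0, np.float64(-0.9))]
-28 50 [([0.585, 0.08, 0.09], 0, np.float64(-0.94)), ([0.578, 0.081, 0.083], 0, np.float64(-0.96)), ([0.556, 0.092, 0.103], 0, np.float64(-0.96)), ([0.523, 0.11, 0.135], 0, np.float64(-0.95))]
-28 53 [([0.586, 0.079, 0.091], 0, np.float64(-0.98)), ([0.58, 0.08, 0.083], 0, np.float64(-1.0)), ([0.557, 0.092, 0.102], 0, np.float64(-1.0)), ([0.522, 0.111, 0.132], 0, np.float64(-0.99))]
```

```bash
python3 - <<'E'
from feas import *
s=get_state(); o=s['orientation']; M=R.from_quat([*o[1:],o[0]]).as_matrix(); d=M[:,2]; q0=s['joint_pos'][:5]; p0=s['tcp_pos']
for zs in ((.84,.8,.72,.6,.5,.4,.3,.25),(.84,.84,.8,.7,.6,.5,.4,.3)):
  q=q0
  for x,y,z in zip((.05,.15,.25,.33,.38,.42,.45,.48),(.008,.008,.008,.01,.02,.05,.08,.1),zs):
    q,f=ik(np.array([x,y,z]),d,q); print((x,y,z),q.round(2),np.abs(f).max().round(4),(M.T@(np.array([x,y,z])-p0)*100).round(1))
E
```

```text
(0.05, 0.008, 0.84) [ 0.01 -0.62  0.85  2.03 -0.24] 0.0 [-3.9  1.4  6.9]
(0.15, 0.008, 0.8) [ 0.02 -0.7   0.45  1.71 -0.25] 0.0 [-5.9  3.8 17.2]
(0.25, 0.008, 0.72) [-0.02 -0.76  0.06  1.37 -0.22] 0.001 [-4.6  6.8 29.6]
(0.33, 0.01, 0.6) [-0.   -0.81 -0.34  1.03 -0.23] 0.0 [ 1.2 10.4 42.3]
(0.38, 0.02, 0.5) [ 0.07 -0.8  -0.6   0.76 -0.3 ] 0.0 [ 6.9 14.  51.3]
(0.42, 0.05, 0.4) [ 0.22 -0.71 -0.83  0.47 -0.42] 0.0 [13.  19.3 59. ]
(0.45, 0.08, 0.3) [ 0.31 -0.53 -1.03  0.13 -0.5 ] 0.0 [19.6 24.4 65.9]
(0.48, 0.1, 0.25) [ 0.36 -0.34 -1.03 -0.01 -0.54] 0.0061 [22.1 27.7 70.5]
(0.05, 0.008, 0.84) [ 0.01 -0.62  0.85  2.03 -0.24] 0.0 [-3.9  1.4  6.9]
(0.15, 0.008, 0.84) [ 0.02 -0.6   0.65  1.81 -0.25] 0.0 [-9.3  3.1 15.2]
(0.25, 0.008, 0.8) [-0.02 -0.62  0.36  1.53 -0.22] 0.001 [-11.3   5.4  25.5]
(0.33, 0.01, 0.7) [-0.   -0.69 -0.03  1.21 -0.23] 0.0 [-7.2  8.7 37.2]
(0.38, 0.02, 0.6) [ 0.07 -0.72 -0.33  0.94 -0.3 ] 0.0 [-1.5 12.2 46.2]
(0.42, 0.05, 0.5) [ 0.22 -0.68 -0.58  0.69 -0.42] 0.0 [ 4.6 17.5 53.9]
(0.45, 0.08, 0.4) [ 0.31 -0.59 -0.8   0.42 -0.5 ] 0.0 [11.2 22.7 60.8]
(0.48, 0.1, 0.3) [ 0.35 -0.43 -0.98  0.08 -0.53] 0.0 [17.9 26.9 68. ]
```

play_rows(moves=[{"claw":0,"delta_pos":[-2,0.7,3.5],"twist":0},{"claw":0,"delta_pos":[-3.9,1.4,6.9],"twist":0},{"claw":0,"delta_pos":[-6.6,2.3,11],"twist":0},{"claw":0,"delta_pos":[-9.3,3.1,15.2],"twist":0},{"claw":0,"delta_pos":[-10.3,4.3,20.3],"twist":0},{"claw":0,"delta_pos":[-11.3,5.6,25.5],"twist":0},{"claw":0,"delta_pos":[-9.2,7.2,31.4],"twist":0},{"claw":0,"delta_pos":[-7.2,8.8,37.2],"twist":0},{"claw":0,"delta_pos":[-4.3,10.5,41.7],"twist":0},{"claw":0,"delta_pos":[-1.5,12.2,46.2],"twist":0},{"claw":0,"delta_pos":[1.5,15,50],"twist":0},{"claw":0,"delta_pos":[4.6,17.5,53.9],"twist":0}])

```text
clock: 10.38
tcp_pos: [0.4203, 0.0506, 0.4968]
orientation: [0.479, 0.029, 0.869, -0.117]
wrist_force: [1.0, -0.1, -0.2]
finger_gap: -0.0
```

```bash
python3 st.py
```

```text
{'clock': 10.375, 'joint_pos': [0.2183, -0.6773, -0.5868, 0.6862, -0.4173, 0.0625], 'tcp_pos': [0.4203, 0.0506, 0.4968], 'orientation': [0.4794, 0.0295, 0.8692, -0.1171], 'wrist_force': [0.957, -0.0561, -0.2366]}
[[-0.539  0.164  0.827]
 [-0.061  0.971 -0.232]
 [-0.84  -0.175 -0.513]]
sum 0.595667148858381 r 0.4232824845105723
```

play_rows(moves=[{"claw":0,"delta_pos":[4,2.4,3.7],"twist":2},{"claw":0,"delta_pos":[8.2,4.8,7.4],"twist":4},{"claw":0,"delta_pos":[12.2,7.2,11.1],"twist":6},{"claw":0,"delta_pos":[16.3,9.7,14.8],"twist":7}])

```text
clock: 10.88
tcp_pos: [0.4724, 0.1035, 0.2734]
orientation: [0.482, 0.084, 0.868, -0.089]
wrist_force: [-62.6, -25.7, -76.0]
finger_gap: 0.0002
```

```bash
python3 st.py
```

```text
{'clock': 10.875, 'joint_pos': [0.3722, -0.3994, -1.0282, 0.0245, -0.5439, 0.2911], 'tcp_pos': [0.4724, 0.1035, 0.2734], 'orientation': [0.4817, 0.0838, 0.8678, -0.0888], 'wrist_force': [-62.6464, -25.6991, -75.9713]}
[[-0.522  0.231  0.821]
 [ 0.06   0.97  -0.235]
 [-0.851 -0.073 -0.52 ]]
sum 0.6533521732858771 r 0.4836218604097739
```

```bash
python3 - <<'E'
from h import *
s=get_state(); print(s['tau'].round(2),s['ft_torque'].round(2),s['qvel'].round(3),s['wrist_force'])
snap('side','s2'); snap('top','t2')
s=get_state(); print(s['wrist_force'],s['ft_torque'].round(2),s['tcp_pos'])
a=[cv2.imread(f'pics/{c}.png')[110:390,130:530] for c in('s2','t2')]; cv2.imwrite('pics/st2.png',np.hstack(a))
E
```

```text
[ -6.64 -24.3   11.16 -21.3   -0.65  -0.4 ] [ 0.4   6.74 -2.22] [ 0.324  1.12  -0.032 -1.57  -0.203  0.399] [-62.6464026  -25.69907302 -75.97129723]
[ 0.12479448 -0.71209689 -0.41505459] [ 0.18  0.79 -0.01] [0.473809   0.10445735 0.271365  ]
```

View pics/st2.png

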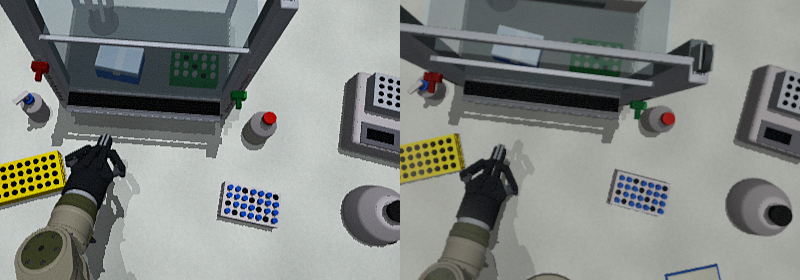

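play_rows(moves=[{"claw":0,"delta_pos":[1.5,0.3,1.6],"twist":0},{"claw":0,"delta_pos":[3,0.6,3.2],"twist":0},{"claw":0,"delta_pos":[4,0.9,4.8],"twist":0}])

```text
clock: 11.35
tcp_pos: [0.5039, 0.1157, 0.2335]
orientation: [0.47, 0.088, 0.873, -0.094]
wrist_force: [0.1, -0.2, -0.6]
finger_gap: -0.0
```

```bash
python3 st.py
```

```text
{'clock': 11.35, 'joint_pos': [0.3769, -0.2372, -1.0275, -0.1008, -0.5537, 0.3121], 'tcp_pos': [0.5039, 0.1157, 0.2335], 'orientation': [0.4697, 0.0883, 0.8734, -0.0942], 'wrist_force': [0.0874, -0.1996, -0.5722]}
[[-0.543  0.243  0.804]
 [ 0.066  0.967 -0.247]
 [-0.837 -0.082 -0.541]]
sum 0.6895298412963535 r 0.517043550036971
```

play_rows(moves=[{"claw":0,"delta_pos":[6,-1.5,1],"twist":0}])

```text
clock: 11.48
tcp_pos: [0.4928, 0.1243, 0.2064]
orientation: [0.452, 0.097, 0.88, -0.103]
wrist_force: [-1.1, 0.6, 0.1]
finger_gap: -0.0
```

play_rows(moves=[{"claw":0,"delta_pos":[6,-1.5,1],"twist":0}])

```text
clock: 11.6
tcp_pos: [0.4757, 0.1356, 0.1756]
orientation: [0.435, 0.105, 0.887, -0.113]
wrist_force: [0.4, 0.4, 0.7]
finger_gap: 0.0
```

play_rows(moves=[{"claw":0,"delta_pos":[6,-1.5,1],"twist":0}])

```text
clock: 11.72
tcp_pos: [0.455, 0.1489, 0.1437]
orientation: [0.42, 0.113, 0.892, -0.124]
wrist_force: [-0.3, -0.7, -1.2]
finger_gap: -0.0001
```

```bash
python3 st.py
```

```text
{'clock': 11.725, 'joint_pos': [0.5599, -0.0493, -1.0267, -0.0303, -0.709, 0.5735], 'tcp_pos': [0.455, 0.1489, 0.1437], 'orientation': [0.4201, 0.1126, 0.8918, -0.1242], 'wrist_force': [-0.3222, -0.7247, -1.1747]}
[[-0.622  0.305  0.721]
 [ 0.096  0.944 -0.316]
 [-0.777 -0.127 -0.616]]
sum 0.9470649233274244 r 0.47875506552581537
```

```bash
python3 - <<'E'
from feas import *
s=get_state(); o=s['orientation']; M=R.from_quat([*o[1:],o[0]]).as_matrix(); u=M[:,2]; q=s['joint_pos'][:5]; p0=s['tcp_pos']
L=np.array([.109,.994,0]); n=np.cross(u,L); n/=np.linalg.norm(n); n*=np.sign(n[2]); print('n',n.round(3))
for y in(.09,.11):
  lip=np.array([.567+.11*(y-.025),y,.124])
  for sx,c in((-.06,.030),(-.03,.03),(0,.03),(.034,.03),(.034,.018)):
    P=lip-c*n+sx*u; q,e=ik(P,u,q); print(y,sx,P.round(3),np.abs(e).max().round(4),q.round(2),(M.T@(P-p0)*100).round(1))
E
```

```text
n [ 0.63  -0.069  0.773]
0.09 -0.06 [0.512 0.111 0.138] 0.0004 [ 0.39  0.   -1.03 -0.19 -0.6 ] [-3.4 -1.8  5.7]
0.09 -0.03 [0.534 0.102 0.119] 0.0011 [ 0.34  0.07 -1.03 -0.27 -0.57] [-3.4 -1.8  8.7]
0.09 0 [0.555 0.092 0.101] 0.0011 [ 0.3   0.15 -1.03 -0.37 -0.54] [-3.4 -1.8 11.7]
0.09 0.034 [0.58  0.081 0.08 ] 0.0002 [ 0.25  0.23 -1.03 -0.48 -0.51] [-3.4 -1.8 15.1]
0.09 0.034 [0.587 0.08  0.089] 0.0 [ 0.25  0.22 -1.01 -0.45 -0.5 ] [-4.6 -1.7 15.1]
0.11 -0.06 [0.514 0.131 0.138] 0.0 [ 0.43  0.03 -1.   -0.16 -0.63] [-3.4  0.2  5.2]
0.11 -0.03 [0.536 0.122 0.119] 0.0 [ 0.39  0.1  -1.01 -0.26 -0.6 ] [-3.4  0.2  8.2]
0.11 0 [0.557 0.112 0.101] 0.0 [ 0.34  0.17 -1.01 -0.35 -0.57] [-3.4  0.2 11.2]
0.11 0.034 [0.582 0.101 0.08 ] 0.0 [ 0.3   0.25 -1.   -0.44 -0.54] [-3.4  0.2 14.6]
0.11 0.034 [0.59  0.1   0.089] 0.0 [ 0.29  0.23 -0.98 -0.41 -0.54] [-4.6  0.2 14.6]
```

play_rows(moves=[{"claw":0,"delta_pos":[-1.2,0.1,1.7],"twist":0},{"claw":0,"delta_pos":[-2.6,0.2,4],"twist":0},{"claw":0,"delta_pos":[-3.4,0.2,5.8],"twist":0},{"claw":0,"delta_pos":[-3.4,0.2,8],"twist":0},{"claw":0,"delta_pos":[-3.4,0.2,10.2],"twist":0},{"claw":0,"delta_pos":[-3.4,0.2,12.2],"twist":0},{"claw":0,"delta_pos":[-3.4,0.2,13.7],"twist":0},{"claw":0,"delta_pos":[-3.4,0.2,14.6],"twist":0},{"claw":0,"delta_pos":[-3.4,0.2,14.6],"twist":0}])

```text
clock: 12.85
tcp_pos: [0.5827, 0.1015, 0.0795]
orientation: [0.42, 0.112, 0.892, -0.124]
wrist_force: [-0.6, -0.1, -0.9]
finger_gap: 0.0001
```

```bash
python3 st.py; python3 - <<'E'
from h import *
snap('side','s3'); snap('top','t3')
a=[cv2.resize(cv2.imread(f'pics/{c}.png')[165:265,150:400],None,fx=3.2,fy=3,interpolation=cv2.INTER_CUBIC) for c in('s3','t3')]; cv2.imwrite('pics/st3.png',np.vstack(a))
E
```

```text
{'clock': 12.85, 'joint_pos': [0.2983, 0.2468, -0.9991, -0.444, -0.5394, 0.3254], 'tcp_pos': [0.5827, 0.1015, 0.0795], 'orientation': [0.4198, 0.112, 0.8921, -0.1242], 'wrist_force': [-0.6314, -0.0721, -0.87]}
[[-0.622  0.304  0.721]
 [ 0.096  0.944 -0.316]
 [-0.777 -0.128 -0.617]]
sum 0.8019839982016513 r 0.5914493989697583
```

View pics/st3.png

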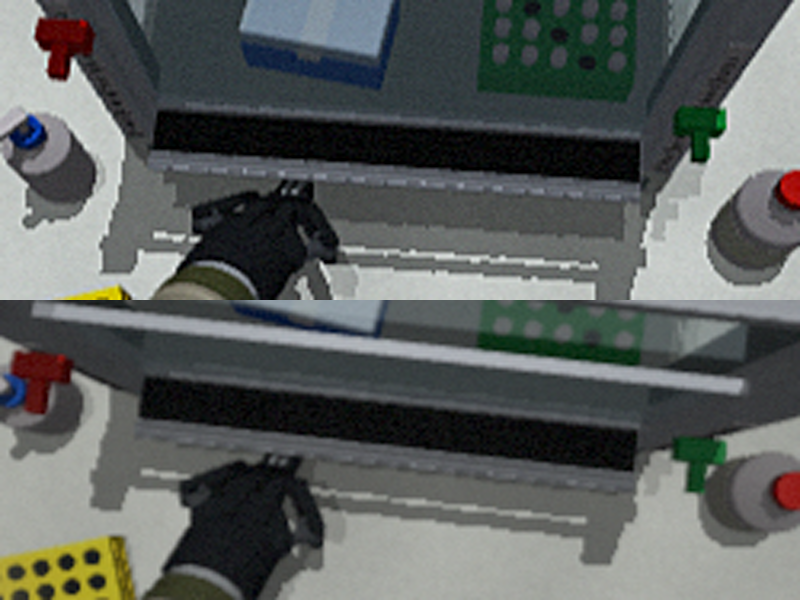

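```bash
cat > ptr.py <<'E'
from fit import *
def box(x0,x1,y0,y1,z0,z1): return np.array([[x,y,z] for x in(x0,x1) for y in(y0,y1) for z in(z0,z1)])
def cov(c,p,boxes,roi,S=8):
    x0,y0,x1,y1=roi; m=np.zeros(((y1-y0)*S,(x1-x0)*S),np.uint8)
    for b in boxes:
        q=((proj(c,w(p,b))+.5-[x0,y0])*S).astype(np.float32)
        h=cv2.convexHull(q); cv2.fillConvexPoly(m,np.round(h*16-8).astype(np.int32),255,shift=4)
    return cv2.resize(m,None,fx=1/S,fy=1/S,interpolation=cv2.INTER_AREA)/255.
def mask(im,ch,roi):
    x0,y0,x1,y1=roi; a=im[y0:y1,x0:x1].astype(float); o=[k for k in range(3) if k!=ch]
    g=a[...,ch]-a[...,o].max(2); return np.clip(g/np.percentile(g,99),0,1)
def fitp(ims,p,side,ch,rois,z0,fy=True):
    def bx(v):
        y=side*v[1]; z=v[0]; t=-.162-.008
        return [box(-.205,-.162,y-.0055,y+.0055,z-.007,z+.007),box(t,-.162,y-.017,y+.017,z-.011,z+.011)]
    M={c:mask(ims[c],ch,rois[c]) for c in ims}
    def cost(v): return sum(((cov(c,[p[0]+v[2],p[1]+v[3],p[2]],bx(v),rois[c])-M[c])**2).sum() for c in ims)
    from scipy.optimize import minimize
    best=min((minimize(cost,[z,.222,0,0],method='Nelder-Mead',options=dict(initial_simplex=[[z,.222,0,0],[z+.02,.222,0,0],[z,.218,0,0],[z,.222,.004,0],[z,.222,0,.004]],xatol=1e-4,fatol=1e-3)) for z in z0),key=lambda r:r.fun)
    return best.x,best.fun,{c:M[c].sum() for c in M}
E
python3 - <<'E'
from ptr import *
p=[.764,.003,-.1097]
A={}
ims={c:cv2.imread(f'pics/{f}.png')[:,:,::-1] for c,f in(('side','s3'),('top','t3'))}
for nm,sd,ch,ro in(('green',-1,1,{'side':(355,194,384,224),'top':(354,206,384,234)}),('red',1,0,{'side':(156,168,186,196),'top':(150,176,176,208)})):
    for c in ('side','top'):
        x,f,_=fitp({c:ims[c]},p,sd,ch,{c:ro[c]},(.22,.28,.33)); print(nm,c,x.round(4),round(f,2))
    x,f,m=fitp(ims,p,sd,ch,ro,(.22,.28,.33)); print(nm,x.round(4),f,m)
E
```

```text
green side [ 0.0277  0.1551  0.0704 -0.1282] 35.84
green top [ 0.1324  0.2452  0.0055 -0.0033] 34.9Traceback (most recent call last):
  File "<stdin>", line 8, in <module>
  File "ptr.py", line 19, in fitp
    best=min((minimize(cost,[z,.222,0,0],method='Nelder-Mead',options=dict(initial_simplex=[[z,.222,0,0],[z+.02,.222,0,0],[z,.218,0,0],[z,.222,.004,0],[z,.222,0,.004]],xatol=1e-4,fatol=1e-3)) for z in z0),key=lambda r:r.fun)
  File "ptr.py", line 19, in <genexpr>
    best=min((minimize(cost,[z,.222,0,0],method='Nelder-Mead',options=dict(initial_simplex=[[z,.222,0,0],[z+.02,.222,0,0],[z,.218,0,0],[z,.222,.004,0],[z,.222,0,.004]],xatol=1e-4,fatol=1e-3)) for z in z0),key=lambda r:r.fun)
              ~~~~~~~~^^^^^^^^^^^^^^^^^^^^^^^^^^^^^^^^^^^^^^^^^^^^^^^^^^^^^^^^^^^^^^^^^^^^^^^^^^^^^^^^^^^^^^^^^^^^^^^^^^^^^^^^^^^^^^^^^^^^^^^^^^^^^^^^^^^^^^^^^^^^^^^^^^^^^^^^^^^^^^^^^^^^^^^^^
    res = _minimize_neldermead(fun, x0, args, callback, bounds=bounds,
                               **options)
    fxr = func(xr)
    fx = function(np.copy(x), *(wrapper_args + args))
  File "ptr.py", line 17, in cost
    def cost(v): return sum(((cov(c,[p[0]+v[2],p[1]+v[3],p[2]],bx(v),rois[c])-M[c])**2).sum() for c in ims)
                        ~~~^^^^^^^^^^^^^^^^^^^^^^^^^^^^^^^^^^^^^^^^^^^^^^^^^^^^^^^^^^^^^^^^^^^^^^^^^^^^^^^^
  File "ptr.py", line 17, in <genexpr>
    def cost(v): return sum(((cov(c,[p[0]+v[2],p[1]+v[3],p[2]],bx(v),rois[c])-M[c])**2).sum() for c in ims)
                              ~~~^^^^^^^^^^^^^^^^^^^^^^^^^^^^^^^^^^^^^^^^^^^^
  File "ptr.py", line 6, in cov
    q=((proj(c,w(p,b))+.5-[x0,y0])*S).astype(np.float32)
        ~~~~^^^^^^^^^^
  File "h.py", line 6, in proj
    i=imaging.camera_info(c); W=np.array(i['world_to_cam']); P=np.atleast_2d(P)
ValueError: time passes only in moves, steps and waits
```

```bash
cat > h.py <<'E'
import numpy as np, cv2, functools
from workcell import get_state, imaging, env, spotter
@functools.lru_cache
def cam(c):
    i=imaging.camera_info(c); return i, np.array(i['world_to_cam'])
def snap(c,n):
    im=imaging.read_camera(c); cv2.imwrite(f'pics/{n}.png',im[:,:,::-1]); return im
def proj(c,P):
    i,W=cam(c); P=np.atleast_2d(P)
    q=P@W[:3,:3].T+W[:3,3]; return np.c_[i['fx']*q[:,0]/q[:,2]+i['cx'], i['fy']*q[:,1]/q[:,2]+i['cy']]
E
cat > ptr.py <<'E'
from fit import *
def box(x0,x1,y0,y1,z0,z1): return np.array([[x,y,z] for x in(x0,x1) for y in(y0,y1) for z in(z0,z1)])
def cov(c,p,boxes,roi,S=8):
    x0,y0,x1,y1=roi; m=np.zeros(((y1-y0)*S,(x1-x0)*S),np.uint8)
    for b in boxes:
        q=((proj(c,w(p,b))+.5-[x0,y0])*S).astype(np.float32)
        cv2.fillConvexPoly(m,np.round(cv2.convexHull(q)*16-8).astype(np.int32),255,shift=4)
    return cv2.resize(m,None,fx=1/S,fy=1/S,interpolation=cv2.INTER_AREA)/255.
def mask(im,ch,roi):
    x0,y0,x1,y1=roi; a=im[y0:y1,x0:x1].astype(float); o=[k for k in range(3) if k!=ch]
    return np.clip(((a[...,ch]-a[...,o].max(2))/(a[...,ch]+20))/.4,0,1)
def bx(side,z,y,t=.01): y*=side; return [box(-.205,-.162,y-.0055,y+.0055,z-.007,z+.007),box(-.162-t,-.162,y-.017,y+.017,z-.011,z+.011)]
ROI={'green':(-1,1,{'side':(355,194,384,224),'top':(354,206,384,234)}),'red':(1,0,{'side':(156,168,186,196),'top':(150,176,176,208)})}
E
python3 - <<'E'
from ptr import *
p=[.764,.003,-.1097]
ims={c:cv2.imread(f'pics/{f}.png')[:,:,::-1] for c,f in(('side','s3'),('top','t3'))}
for nm,(sd,ch,ro) in ROI.items():
  for c in ('side','top'):
    M=mask(ims[c],ch,ro[c]); best=sorted((((cov(c,p,bx(sd,z,y,t),ro[c])-M)**2).sum(),z,y,t) for z in np.arange(.18,.38,.003) for y in(.216,.222) for t in(.006,.012,.02))
    print(nm,c,M.sum().round(1),[tuple(np.round(b,4).tolist()) for b in best[:3]],[tuple(np.round(next(b for b in best if b[2]==y),4).tolist()) for y in(.216,.222)])
E
```

```text
green side 210.1 [(24.023, 0.237, 0.222, 0.02), (24.385, 0.24, 0.222, 0.02), (28.5474, 0.243, 0.222, 0.02)] [(88.916, 0.246, 0.216, 0.02), (24.023, 0.237, 0.222, 0.02)]
green top 190.7 [(23.6814, 0.237, 0.222, 0.02), (24.5871, 0.234, 0.222, 0.02), (25.3026, 0.24, 0.222, 0.02)] [(43.1831, 0.261, 0.216, 0.02), (23.6814, 0.237, 0.222, 0.02)]
red side 261.3 [(25.2126, 0.327, 0.222, 0.02), (31.4711, 0.33, 0.222, 0.02), (33.6408, 0.324, 0.222, 0.02)] [(110.3079, 0.336, 0.216, 0.02), (25.2126, 0.327, 0.222, 0.02)]
red top 263.1 [(24.069, 0.33, 0.222, 0.02), (25.6207, 0.327, 0.222, 0.02), (32.2113, 0.333, 0.222, 0.02)] [(41.7018, 0.348, 0.216, 0.02), (24.069, 0.33, 0.222, 0.02)]
```

play_rows(moves=[{"claw":0,"delta_pos":[-0.4,-0.06,-0.3],"twist":0},{"claw":0,"delta_pos":[-0.8,-0.13,-0.6],"twist":0},{"claw":0,"delta_pos":[-1.15,-0.19,-0.93],"twist":0},{"claw":0,"delta_pos":[-1.55,-0.26,-1.23],"twist":0},{"claw":0,"delta_pos":[-2.0,-0.33,-1.6],"twist":0},{"claw":0,"delta_pos":[-2.6,-0.43,-2.06],"twist":0},{"claw":0,"delta_pos":[-3.2,-0.53,-2.55],"twist":0},{"claw":0,"delta_pos":[-3.85,-0.63,-3.05],"twist":0},{"claw":0,"delta_pos":[-4.45,-0.73,-3.5],"twist":0},{"claw":0,"delta_pos":[-4.95,-0.82,-3.93],"twist":0},{"claw":0,"delta_pos":[-5.3,-0.88,-4.2],"twist":0},{"claw":0,"delta_pos":[-5.45,-0.9,-4.33],"twist":0}])

```text
clock: 14.45
tcp_pos: [0.5809, 0.1017, 0.1482]
orientation: [0.418, 0.111, 0.893, -0.124]
wrist_force: [-5.8, 1.5, -5.3]
finger_gap: 0.0001
```

```bash
python3 st.py; cat > lip.py <<'E'
from ptr import *
import sys
tag=sys.argv[1]; K=4
ims={c:np.mean([imaging.read_camera(c).astype(float) for _ in range(K)],0) for c in('side','top')}
for c in ims: np.save(f'pics/{tag}_{c}.npy',ims[c])
a=[cv2.resize(ims[c][150:260,150:400,::-1],None,fx=3.2,fy=2.7,interpolation=cv2.INTER_CUBIC) for c in ims]; cv2.imwrite(f'pics/{tag}.png',np.vstack(a))
E
python3 lip.py L1
```

```text
{'clock': 14.45, 'joint_pos': [0.2993, 0.0801, -0.9204, -0.195, -0.5391, 0.3255], 'tcp_pos': [0.5809, 0.1017, 0.1482], 'orientation': [0.4184, 0.1111, 0.8928, -0.1245], 'wrist_force': [-5.805, 1.4552, -5.2558]}
[[-0.625  0.303  0.719]
 [ 0.094  0.944 -0.315]
 [-0.775 -0.129 -0.619]]
sum 0.8055027894424153 r 0.5897714299510181[ WARN:0@16.219] global loadsave.cpp:1063 imwrite_ Unsupported depth image for selected encoder is fallbacked to CV_8U.
```

View pics/L1.png

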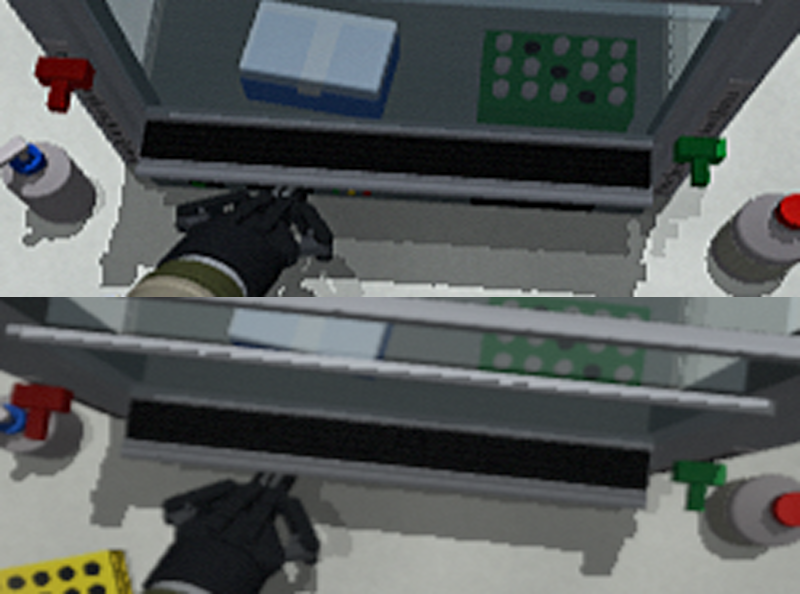

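```bash
cat > rub.py <<'E'
from ptr import *
import sys
from scipy.optimize import minimize
def rub(ims,z0,p0=(.764,.003,-.1097)):
    roi=(140,150,410,260); x0,y0,x1,y1=roi
    B=lambda z:[np.array([[x,y,z+.009] for x in(-.188,-.152) for y in(-.2,.2)])]
    D={}
    for c in ims:
        g=ims[c][y0:y1,x0:x1].max(2); W=cv2.dilate((cov(c,p0,B(z0),roi)>.5).astype(np.uint8),np.ones((9,9)))
        D[c]=(np.clip((85-g)/55,0,1),W)
    def cost(v): return sum((((cov(c,v[:3],B(v[3]),roi)-D[c][0])*D[c][1])**2).sum() for c in D)
    v0=np.r_[p0,z0]; r=minimize(cost,v0,method='Nelder-Mead',options=dict(initial_simplex=[v0]+[v0+d for d in np.diag([.004,.004,.01,.015])],xatol=1e-4,fatol=1e-2,maxiter=300))
    return r.x,r.fun
def ptrs(ims,p):
    o={}
    for nm,(sd,ch,ro) in ROI.items():
        Ms={c:mask(ims[c],ch,ro[c]) for c in ims}
        def cost(v): return sum(((cov(c,[*v[1:3],p[2]],bx(sd,v[0],.222,v[3]),ro[c])-Ms[c])**2).sum() for c in ims)
        v0=np.array([.24 if nm=='green' else .328,p[0],p[1],.02])
        r=minimize(cost,v0,method='Nelder-Mead',options=dict(initial_simplex=[v0]+[v0+d for d in np.diag([.01,.004,.004,.004])],xatol=1e-4,fatol=1e-2,maxiter=300)); o[nm]=(r.x.round(4),round(r.fun,1))
        zf=min(np.arange(.2,.36,.001),key=lambda z:cost([z,p[0],p[1],r.x[3]])); o[nm]+=(round(zf,4),)
    return o
if __name__=='__main__':
    tag,z0=sys.argv[1],float(sys.argv[2])
    ims={c:np.load(f'pics/{tag}_{c}.npy') for c in('side','top')}
    v,f=rub(ims,z0); print('rub',v.round(4),f); print(ptrs(ims,v))
E
python3 - <<'E'
from rub import *
ims={c:cv2.imread(f'pics/{f}.png')[:,:,::-1].astype(float) for c,f in(('side','s3'),('top','t3'))}
print(rub(ims,.124))
E
python3 rub.py L1 .178
```

```text
(array([ 0.76492738,  0.00404242, -0.11264497,  0.12423196]), np.float64(154.98761277448915))
rub [ 0.7648  0.003  -0.1129  0.1726] 194.78292507490758
{'green': (array([0.2404, 0.7627, 0.0029, 0.0166]), np.float64(28.1), np.float64(0.238)), 'red': (array([0.324 , 0.7633, 0.0041, 0.0172]), np.float64(26.7), np.float64(0.324))}
```

play_rows(moves=[{"claw":0,"delta_pos":[-0.25,-0.04,-0.2],"twist":0},{"claw":0,"delta_pos":[-0.7,-0.11,-0.55],"twist":0},{"claw":0,"delta_pos":[-1.25,-0.21,-1.0],"twist":0},{"claw":0,"delta_pos":[-1.85,-0.31,-1.48],"twist":0},{"claw":0,"delta_pos":[-2.45,-0.41,-1.96],"twist":0},{"claw":0,"delta_pos":[-3.05,-0.51,-2.44],"twist":0},{"claw":0,"delta_pos":[-3.6,-0.6,-2.87],"twist":0},{"claw":0,"delta_pos":[-4.0,-0.67,-3.2],"twist":0},{"claw":0,"delta_pos":[-4.2,-0.7,-3.36],"twist":0},{"claw":0,"delta_pos":[-4.26,-0.71,-3.4],"twist":0},{"claw":0,"delta_pos":[-4.26,-0.71,-3.4],"twist":0}])

```text
clock: 16.23
tcp_pos: [0.581, 0.1017, 0.2033]
orientation: [0.419, 0.111, 0.893, -0.124]
wrist_force: [-8.8, 1.4, -4.0]
finger_gap: -0.0
```

```bash
python3 st.py; python3 lip.py L2 2>/dev/null; python3 rub.py L2 .228
```

```text
{'clock': 16.225, 'joint_pos': [0.2993, -0.021, -0.8405, -0.0146, -0.5392, 0.3255], 'tcp_pos': [0.581, 0.1017, 0.2033], 'orientation': [0.4187, 0.1112, 0.8927, -0.1244], 'wrist_force': [-8.7817, 1.4263, -3.9558]}
[[-0.625  0.303  0.72 ]
 [ 0.094  0.944 -0.315]
 [-0.775 -0.129 -0.618]]
sum 0.8048858086501275 r 0.589822306364375
rub [ 0.7651  0.0039 -0.1135  0.2268] 216.07219481699667
{'green': (array([0.2403, 0.7628, 0.0027, 0.0164]), np.float64(28.5), np.float64(0.241)), 'red': (array([0.3236, 0.7632, 0.0041, 0.0172]), np.float64(27.0), np.float64(0.322))}
```

View pics/L2.png

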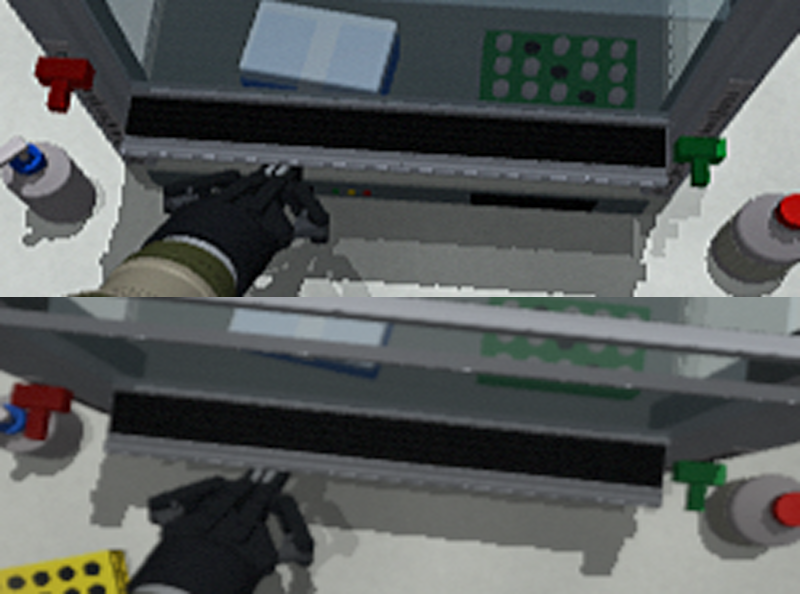

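play_rows(moves=[{"claw":0,"delta_pos":[-0.15,-0.02,-0.12],"twist":0},{"claw":0,"delta_pos":[-0.4,-0.06,-0.32],"twist":0},{"claw":0,"delta_pos":[-0.65,-0.1,-0.52],"twist":0},{"claw":0,"delta_pos":[-0.85,-0.14,-0.68],"twist":0},{"claw":0,"delta_pos":[-0.98,-0.16,-0.78],"twist":0},{"claw":0,"delta_pos":[-1.02,-0.17,-0.81],"twist":0},{"claw":0,"delta_pos":[-1.02,-0.17,-0.81],"twist":0}])

```text
clock: 17.5
tcp_pos: [0.581, 0.1017, 0.2164]
orientation: [0.419, 0.111, 0.893, -0.124]
wrist_force: [-6.7, 1.2, -4.5]
finger_gap: 0.0002
```

```bash
python3 st.py; python3 lip.py L3 2>/dev/null; python3 rub.py L3 .24
python3 - <<'E'
import numpy as np,cv2
o=[cv2.resize(np.load(f'pics/L3_{c}.npy')[r:r+28,330:390,::-1].clip(0,255).astype(np.uint8),None,fx=10,fy=10,interpolation=cv2.INTER_CUBIC) for c,r in(('side',197),('top',207))]
cv2.imwrite('pics/L3z.png',np.vstack(o))
E
```

```text
{'clock': 17.5, 'joint_pos': [0.2992, -0.0413, -0.8195, 0.0266, -0.5391, 0.3254], 'tcp_pos': [0.581, 0.1017, 0.2164], 'orientation': [0.4187, 0.1112, 0.8927, -0.1244], 'wrist_force': [-6.735, 1.1888, -4.4643]}
[[-0.625  0.303  0.72 ]
 [ 0.094  0.944 -0.315]
 [-0.775 -0.129 -0.619]]
sum 0.8048575370184405 r 0.5898537781744702
rub [ 0.765   0.0041 -0.1135  0.2403] 218.4233478461876
{'green': (array([0.24  , 0.7627, 0.0027, 0.0164]), np.float64(28.6), np.float64(0.242)), 'red': (array([0.3235, 0.7632, 0.0042, 0.0171]), np.float64(26.9), np.float64(0.322))}
```

View pics/L3z.png

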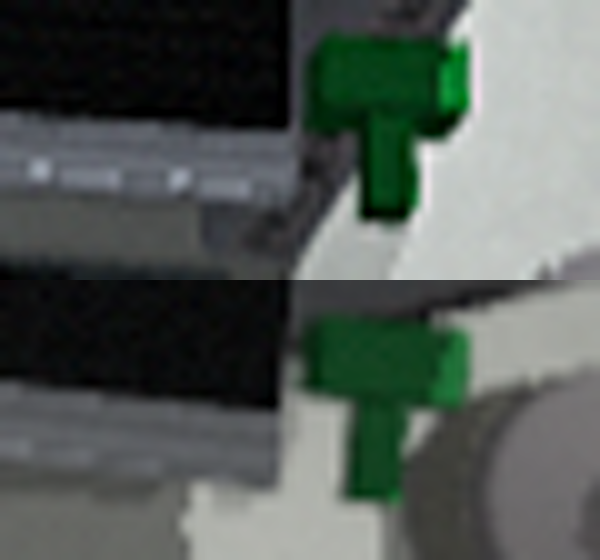

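```bash
python3 - <<'E'
import numpy as np
np.set_printoptions(linewidth=200)
for c,rl,rp,cols in(('side',range(211,217),range(211,218),(353,376)),('top',range(221,227),range(251-24,256-24),(352,374))):
    a=np.load(f'pics/L3_{c}.npy')
    print(c,'cols',cols)
    for r in list(rl)+['p']+list(rp):
        if r=='p': print('green-red'); continue
        print(r,a[r,cols[0]:cols[1]].mean(1).round().astype(int)) if r in rl else None
    for r in rp: print(r,(a[r,cols[0]:cols[1],1]-a[r,cols[0]:cols[1],0]).round().astype(int))
E
```

```text
side cols (353, 376)
211 [100  99 100  99 101 100  81  64  45  54  51  72  57  12  34  31  29  23  98 179 170 176 210]
212 [ 89  93  91  88  92  93  84  51  46  57  53  68  54  13  31  33  28  19 113 226 216 208 203]
213 [107 101 102 102  99 102  98  30  29  42  54  65  51  10  30  31  29  20  82 218 209 202 199]
214 [106 104 110 111 113 112  91  32  30  42  62  59  92  13  30  30  29  19  51 214 205 200 199]
215 [127 132  98  97 100 106  85  55  58  40  54  95 140  14  31  29  28  20  53 217 205 198 198]
216 [117 123  94  99  83  91  70  48  64  48  69 168 150  14  31  34  28  19  63 217 202 197 197]
green-red
211 [100  99 100  99 101 100  81  64  45  54  51  72  57  12  34  31  29  23  98 179 170 176 210]
212 [ 89  93  91  88  92  93  84  51  46  57  53  68  54  13  31  33  28  19 113 226 216 208 203]
213 [107 101 102 102  99 102  98  30  29  42  54  65  51  10  30  31  29  20  82 218 209 202 199]
214 [106 104 110 111 113 112  91  32  30  42  62  59  92  13  30  30  29  19  51 214 205 200 199]
215 [127 132  98  97 100 106  85  55  58  40  54  95 140  14  31  29  28  20  53 217 205 
[... 863 characters left out ...]
7  87 133 160 171 172 172 173 104  35  37  38  40  40 107 124  82  63]
224 [ 94  97  98  97  96  97 141 168 173 174 172 172 105  37  38  40  38  39  91  75  62  63]
225 [ 92  94  94  94  95  92 151 170 174 173 173 173 100  32  38  40  38  40  54  60  60  60]
226 [ 99  90  84  86  87  95 159 174 174 174 172 173  95  29  38  39  40  39  59  62  62  61]
green-red
227 [ 2  2  2  3  3  1  3  2  2  3  4  4 10 45 48 52 48 47  7  0  0  0]
228 [ 2  2  4  2  3  3  4  2  4  2  2  7 15 41 45 50 47 70 19 -2 -1  0]
229 [ 3  2  2  3  3  3  3  3  2  4  2  4  5  7  6 12 17 31 12  0  0  0]
230 [2 2 3 2 3 3 3 2 1 2 3 2 2 3 2 4 4 2 0 0 1 0]
231 [ 1  2  2  2  2  2  2  3  2  2  2  3  3  2  2  2  2  2  1  1 -2  0]
```

```bash
python3 - <<'E'
from fit import *
p=[.765,.004,-.1135]
# outlines as (row->col) : lip end edge profile (round + top), pointer inner lower edge
from numpy import interp
def lipcol(c,z,rows):
    a=np.linspace(-20,90,60)*np.pi/180
    pts=np.c_[-.198-.007*np.cos(a),-.2*np.ones(60),z+.007*np.sin(a)]
    back=np.c_[np.linspace(-.198,-.188,10),-.2*np.ones(10),np.full(10,z+.007)]
    q=proj(c,w(p,np.r_[pts,back])); o=np.argsort(q[:,1]); return interp(rows,q[o,1],q[o,0])
def ptrcol(c,z,rows):
    q=proj(c,w(p,np.c_[np.linspace(-.205,-.185,10),np.full(10,-.216),np.full(10,z-.007)])); o=np.argsort(q[:,1]); return interp(rows,q[o,1],q[o,0])
for c,rows,gm in(('top',[223,224,225,226],[6.0,6.08,6.18,6.26]),('side',[212,213,214,215],[5.8,5.7,5.75,5.85])):
    print(c,'meas',gm)
    for dz in(-.004,0,.004,.008):
        print(dz,(ptrcol(c,.24,rows)-lipcol(c,.24+dz,rows)).round(2), 'lip',lipcol(c,.24+dz,rows).round(2),'ptr',ptrcol(c,.24,rows).round(2))
    print('front row lip/ptr', [round(float(proj(c,w(p,[[x,-.21,zz]]))[0,1]),2) for x,zz in((-.2047,.238),(-.205,.233),(-.205,.247))])
E
```

```text
top meas [6.0, 6.08, 6.18, 6.26]
-0.004 [6.12 6.12 6.13 6.21] lip [357.12 357.02 356.9  356.73] ptr [363.24 363.14 363.04 362.94]
0 [5.74 5.75 5.76 5.84] lip [357.5  357.39 357.28 357.1 ] ptr [363.24 363.14 363.04 362.94]
0.004 [5.36 5.36 5.38 5.47] lip [357.88 357.78 357.66 357.47] ptr [363.24 363.14 363.04 362.94]
0.008 [4.98 4.98 5.   5.09] lip [358.26 358.16 358.04 357.85] ptr [363.24 363.14 363.04 362.94]
front row lip/ptr [227.99, 228.18, 228.03]
side meas [5.8, 5.7, 5.75, 5.85]
-0.004 [5.98 5.98 5.99 6.01] lip [358.31 358.3  358.3  358.28] ptr [364.28 364.29 364.29 364.29]
0 [5.62 5.63 5.64 5.69] lip [358.66 358.66 358.65 358.6 ] ptr [364.28 364.29 364.29 364.29]
0.004 [5.27 5.27 5.3  5.4 ] lip [359.02 359.02 358.99 358.9 ] ptr [364.28 364.29 364.29 364.29]
0.008 [4.9  4.92 4.98 5.12] lip [359.38 359.37 359.3  359.17] ptr [364.28 364.29 364.29 364.29]
front row lip/ptr [218.1, 218.92, 216.93]
```

```bash
python3 - <<'E'
from fit import *
np.set_printoptions(linewidth=200)
a=np.load('pics/L3_side.npy')
for c in range(300,358,6): print('col',c,'rows209..220',a[209:221,c-2:c+3].mean((1,2)).round().astype(int))
for c in (367,368,369,370): print('ptr',c,'rows 213..221 g-r',(a[213:222,c,1]-a[213:222,c,0]).round().astype(int),a[213:222,c].mean(1).round().astype(int))
p=[.765,.004,-.1135]; al=np.linspace(-60,90,80)*np.pi/180
def sil(y,z,C='side'): q=proj(C,w(p,np.c_[-.198-.007*np.cos(al),np.full(80,y),z+.007*np.sin(al)])); k=q[:,1].argmax(); return q[k]
for y in(-.08,-.11,-.14,-.17,-.19): print(y,sil(y,.24).round(2))
print('ptr bottom',proj('side',w(p,[[-.205,-.216,.233],[-.205,-.227,.233],[-.205,-.216,.247]])).round(2))
E
```

```text
col 300 rows209..220 [103 111 114 108  82  76  83  83  83  80  75  55]
col 306 rows209..220 [ 96 112 116 114  87  73  81  82  83  83  79  63]
col 312 rows209..220 [ 92 106 108 116 108  77  76  83  83  83  80  72]
col 318 rows209..220 [ 91  96 112 112 110  86  74  82  82  82  82  78]
col 324 rows209..220 [ 98  92 107 107 127 109  72  78  82  80  82  78]
col 330 rows209..220 [ 95  90  98 110 100 102  87  72  81  82  82  80]
col 336 rows209..220 [ 81  96  93 108 114 125  98  72  80  80  80  80]
col 342 rows209..220 [ 79  99  90 101 108 112 109  81  72  79  79  80]
col 348 rows209..220 [ 45  85  94  94 107 121 120  87  70  74  74  74]
col 354 rows209..220 [ 11  82 101  91 104 108 116 109  71  56  56  53]
ptr 367 rows 213..221 g-r [64 62 62 65 46 14  4  2  2] [ 30  30  31  31  20   5 139 182 173]
ptr 368 rows 213..221 g-r [58 57 60 60 44 21 16  8  6] [ 31  30  29  34  22   7  97 164 172]
ptr 369 rows 213..221 g-r [56 54 58 62 47 18 17  8  4] [ 29  29  28  28  21   6  92 160 172]
ptr 370 rows 213..221 g-r [51 50 51 49 31 35  8  3  5] [ 20  19  20  19  10  17 131 172 190]
-0.08 [306.03 214.07]
-0.11 [318.94 215.  ]
-0.14 [331.88 215.93]
-0.17 [344.83 216.86]
-0.19 [353.48 217.48]
ptr bottom [[364.3  219.11]
 [369.04 219.45]
 [365.64 217.12]]
```

play_rows(moves=[{"claw":0,"delta_pos":[-0.04,-0.01,-0.03],"twist":0},{"claw":0,"delta_pos":[-0.09,-0.015,-0.07],"twist":0},{"claw":0,"delta_pos":[-0.09,-0.015,-0.07],"twist":0},{"claw":0,"delta_pos":[-0.09,-0.015,-0.07],"twist":0},{"claw":0,"delta_pos":[0.1,-0.015,-0.07],"twist":0},{"claw":0,"delta_pos":[0.5,0,-0.07],"twist":0},{"claw":0,"delta_pos":[1.2,0,-0.07],"twist":0},{"claw":0,"delta_pos":[2,0,-0.07],"twist":0},{"claw":0,"delta_pos":[2.6,0,-0.3],"twist":0},{"claw":0,"delta_pos":[2.8,0,-1],"twist":0},{"claw":0,"delta_pos":[2.8,0,-2],"twist":0},{"claw":0,"delta_pos":[2.8,0,-3],"twist":0}])

```text
clock: 19.4
tcp_pos: [0.5433, 0.1144, 0.2152]
orientation: [0.42, 0.112, 0.892, -0.124]
wrist_force: [0.4, 0.3, 0.5]
finger_gap: 0.0003
```

play_rows(moves=[{"claw":0,"delta_pos":[0,0,-1.2],"twist":0},{"claw":0,"delta_pos":[0,0,-2.8],"twist":0},{"claw":0,"delta_pos":[0,0,-4.8],"twist":0},{"claw":0,"delta_pos":[0,0,-6.8],"twist":0},{"claw":0,"delta_pos":[0,0,-8.3],"twist":0},{"claw":0,"delta_pos":[0,0,-9.2],"twist":0},{"claw":0,"delta_pos":[0,0,-9.6],"twist":0},{"claw":0,"delta_pos":[0,0,-9.6],"twist":0}])

```text
clock: 20.4
tcp_pos: [0.4742, 0.1444, 0.2735]
orientation: [0.42, 0.112, 0.892, -0.124]
wrist_force: [0.1, 0.3, 0.4]
finger_gap: 0.0
```

```bash
python3 st.py; python3 lip.py L4 2>/dev/null; python3 rub.py L4 .241
```

```text
{'clock': 20.4, 'joint_pos': [0.5179, -0.2359, -0.787, 0.3671, -0.6826, 0.5279], 'tcp_pos': [0.4742, 0.1444, 0.2735], 'orientation': [0.42, 0.1117, 0.8921, -0.1238], 'wrist_force': [0.1171, 0.3474, 0.4245]}
[[-0.622  0.303  0.722]
 [ 0.095  0.944 -0.315]
 [-0.777 -0.127 -0.617]]
sum 0.9182689317825797 r 0.4957283260681973
rub [ 0.765   0.0044 -0.1133  0.2417] 215.70363956488447
{'green': (array([0.2408, 0.7627, 0.0029, 0.0167]), np.float64(28.9), np.float64(0.243)), 'red': (array([0.3236, 0.7633, 0.0042, 0.0171]), np.float64(27.3), np.float64(0.321))}
```

View pics/L4.png

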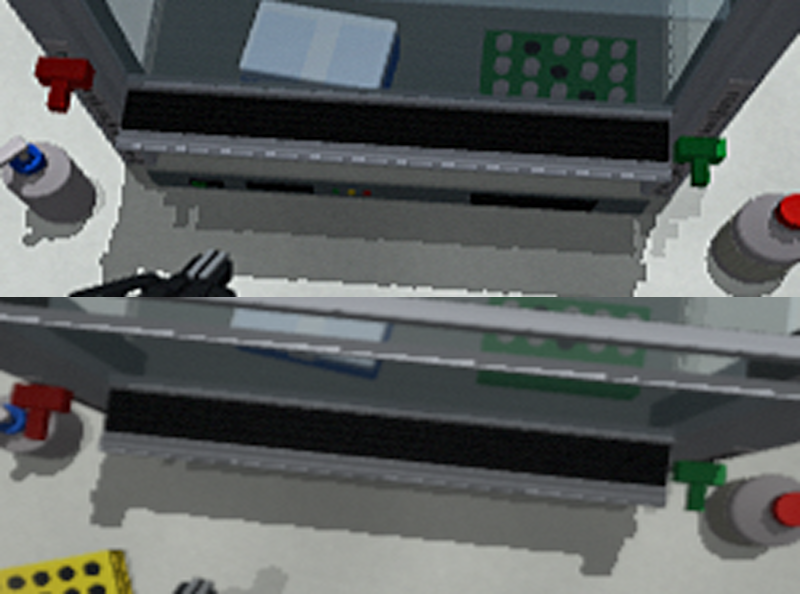

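```bash
python3 -c "
from h import *
print(env.hand_in())"
```

```text
the job is handed in; nothing more can be done
None
```

The window is up at the green clip and the job is handed in at about 21 s. The robot has backed off and touches nothing.

**Tilting the tool:** The moves only shift the tool and turn it about its own axis, so I tilted it by pushing the arm against its joint limits. That brought the fingers to about 52° from vertical. I then slid the closed fingertips under the lip at y of about 0.10 m and pushed straight up. The window was already about 32 mm open at the start. I raised it in steps, checking its height in between. The readings between steps showed about 5–10 N at the wrist. I then moved down and away.

**Last checks:**
- **Height:** the lip fit gives 241.7 mm. The green clip reads 241–243 mm, and the red clip, at about 322 mm, was never approached.
- **Holding:** the lip stayed put after release, and the wrist reads about 0.5 N.
- **Surroundings:** the last picture shows what is in view around the sash in place. The blue tube rack and part of the yellow rack lie outside that crop, so I did not recheck them.

**What disagreed:** before the final 1 mm raise, several ways of comparing lip and clip differed by up to about ±3 mm, and some rough readings by about 5 mm. I would trust the level to about ±2 or 3 mm.

**Force peak:** one abrupt stop in free air, before the approach, gave a reading of about 102 N at the wrist, close to the 120 N limit. It read near zero about 0.1 s later, so I took it as braking load and not a contact.

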